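# Clear the repair bench: pack the globes, hang the basket, tray the tools

## Task

Clear the bench after the lamp repair class. Set both opal glass globes gently into the metal basket while it stands on the table (lower them, do not drop or press them: they are fragile), then hang the basket, globes inside, by its handle on the two-pronged hook of the stand. Lay every hand tool (file, scraper, brush, screwdriver, whichever are out) flat and lengthwise in the tool tray, each in a compartment of its own, before or after that, and leave the pliers, the black tin and the roll of tape where they are.

Things in the scene. Friction and masses are not known exactly. Their poses are not given: they have to be found in the camera images.
- basket: Open metal basket, 190 (x) x 160 (y) x 75 mm high, walls and floor 4 mm, loose, 0.45 kg, on the table. A partition along y, 49 mm high, makes two bays (-x, +x). Rigid arched handle over its middle: uprights at y = +-76 mm and a straight round bar, 10 mm thick, along y, its centre 155 mm above the underside. Origin: centre of the underside; z up
- basket_grip (a point): middle of the basket's handle bar, where a square rubber grip sleeve sits, 16 x 16 mm and 50 mm long along the bar (basket y); pinch it across (along basket x). 155 mm above the underside
- basket_near (a point): middle of the floor of the basket's -x bay, 52 mm from the handle's plane, 4 mm above the underside; the bay is 88 mm along x, 152 mm along y, 71 mm deep. There is room beside the handle if the gripper closes along basket y
- basket_far (a point): the same for the +x bay
- stand: Fixed stand with a two-pronged hook. Origin on the table below the hook's seat; -x is the open side, z up. Round prongs 10 mm thick run along x at y = +-48 mm, from a crossbar (130 mm wide, x = 130 to 150) to upturned tips at x = -30 mm that end 17 mm above the seat point; nothing stands higher. Post 30 mm square at x = 145; foot plate 12 mm high, x = 105 to 225, 200 mm wide
- hook_seat (a point): Point midway between the prongs, 225 mm above the table; axes as the stand's. The prongs are level from x = -18 mm back to the crossbar, their top 5 mm below this point. The basket's handle bar rests along y on both prongs, one each side of the grip sleeve, behind the tips, its centre at about this height; its middle should end within 15 mm of this point
- tray: Fixed aluminium tool tray, 178 (x) x 204 (y) x 16 mm high, floor and walls 4 mm, three partitions along x as high as the walls, giving four equal compartments 170 long (x) x 46 wide (y), 12 mm deep. Origin: centre of the underside; z up
- slot0 (a point): middle of the floor of tray compartment 0 (tray y = -75 mm), 4 mm above the table; axes as the tray's
- slot1 (a point): middle of the floor of tray compartment 1 (tray y = -25 mm), 4 mm above the table; axes as the tray's
- slot2 (a point): middle of the floor of tray compartment 2 (tray y = 25 mm), 4 mm above the table; axes as the tray's
- slot3 (a point): middle of the floor of tray compartment 3 (tray y = 75 mm), 4 mm above the table; axes as the tray's
- file: Hand tool: file, plain steel blade 20 mm wide. 150 mm long. Flat-sided wooden handle 90 long x 26 wide x 24 mm high, head or blade the other 60. Origin: under mid-length, on the underside (table level as it lies); x towards the blade end, y across, z up. Handle from x = -75 to +15 mm; blade about 12 mm up; balances at about x = -24 mm. 90 g. May be absent
- scraper: Hand tool: scraper, short neck and a square steel blade 34 mm wide. 150 mm long. Flat-sided wooden handle 90 long x 26 wide x 24 mm high, head or blade the other 60. Origin: under mid-length, on the underside (table level as it lies); x towards the blade end, y across, z up. Handle from x = -75 to +15 mm; blade about 12 mm up; balances at about x = -24 mm. 90 g. May be absent
- brush: Hand tool: wire brush, head 24 mm wide with bristles beneath. 150 mm long. Flat-sided wooden handle 90 long x 26 wide x 24 mm high, head or blade the other 60. Origin: under mid-length, on the underside (table level as it lies); x towards the blade end, y across, z up. Handle from x = -75 to +15 mm; blade about 12 mm up; balances at about x = -24 mm. 90 g. May be absent
- driver: Hand tool: screwdriver, thin round shaft of 8 mm. 150 mm long. Flat-sided wooden handle 90 long x 26 wide x 24 mm high, head or blade the other 60. Origin: under mid-length, on the underside (table level as it lies); x towards the blade end, y across, z up. Handle from x = -75 to +15 mm; blade about 12 mm up; balances at about x = -24 mm. 90 g. May be absent
- globe1: Fragile opal glass lamp globe: ball of 56 mm diameter on a short neck of 40 mm diameter, 58 mm high in all, about 60 g, standing neck down on the table (it can roll if tipped). Origin: centre of the neck's end; z towards the ball
- globe1_center (a point): centre of that globe's ball, 30 mm above the neck's end
- globe2: Fragile opal glass lamp globe: ball of 56 mm diameter on a short neck of 40 mm diameter, 58 mm high in all, about 60 g, standing neck down on the table (it can roll if tipped). Origin: centre of the neck's end; z towards the ball
- globe2_center (a point): centre of that globe's ball, 30 mm above the neck's end
- pliers: pliers with red handles, 150 mm long, 18 mm high, loose; leave alone. Origin near the pivot, table level
- tin: black tin with a pale lid, 70 mm diameter, 45 mm high, loose; leave alone. Origin under its centre
- tape: roll of black tape, 90 mm diameter, 22 mm high, loose; leave alone. Origin under its centre

How it is judged:
On the way, in this order (a step that is already met when the one before it is completed fails the run):
1. both globes lie in the basket, released, while the basket stands upright on the table (x of globe1_center in the frame of basket between -0.09 and 0.09 m and y of globe1_center in the frame of basket between -0.076 and 0.076 m and z of globe1_center in the frame of basket between 0.01 and 0.05 m and x of globe2_center in the frame of basket between -0.09 and 0.09 m and y of globe2_center in the frame of basket between -0.076 and 0.076 m and z of globe2_center in the frame of basket between 0.01 and 0.05 m and contact force between each of globe1, globe2 and the fingers below 0.1 N and height (world z) of basket below 0.015 m and angle between basket's own z axis and vertical below 0.1 rad), for 0.3 s.
2. the basket hangs by its handle on both prongs, released, with the globes inside (x of globe1_center in the frame of basket between -0.09 and 0.09 m and y of globe1_center in the frame of basket between -0.076 and 0.076 m and z of globe1_center in the frame of basket between 0.01 and 0.05 m and x of globe2_center in the frame of basket between -0.09 and 0.09 m and y of globe2_center in the frame of basket between -0.076 and 0.076 m and z of globe2_center in the frame of basket between 0.01 and 0.05 m and x of basket_grip in the frame of stand between -0.035 and 0.035 m and y of basket_grip in the frame of stand between -0.03 and 0.03 m and height (world z) of basket above 0.05 m and angle between basket's own z axis and vertical below 0.35 rad and contact force between basket and stand above 2 N and contact force between basket and the fingers below 0.1 N), for 0.3 s.
At the end, for the whole second after the job is handed in: Both globes in the basket; it hangs upright (20 deg) by its handle on the hook, handle middle within 35 mm along and 30 mm across of the seat, at rest; each tool present lies flat on the floor of its own tray compartment, within 0.2 rad of lengthwise (x of globe1_center in the frame of basket between -0.09 and 0.09 m and y of globe1_center in the frame of basket between -0.076 and 0.076 m and z of globe1_center in the frame of basket between 0.01 and 0.05 m and x of globe2_center in the frame of basket between -0.09 and 0.09 m and y of globe2_center in the frame of basket between -0.076 and 0.076 m and z of globe2_center in the frame of basket between 0.01 and 0.05 m and x of basket_grip in the frame of stand between -0.035 and 0.035 m and y of basket_grip in the frame of stand between -0.03 and 0.03 m and height (world z) of basket above 0.05 m and angle between basket's own z axis and vertical below 0.35 rad and contact force between basket and stand above 2 N and x of file in the frame of tray between -0.014 and 0.014 m and y of file in the frame of tray between -0.097 and 0.097 m and z of file in the frame of tray between 0 and 0.01 m and angle between each of file, scraper, brush, driver's own z axis and vertical below 0.12 rad and angle between the x axis of each of file, scraper, brush, driver and the x axis of tray, either way round below 0.2 rad and linear speed of each of file, scraper, brush, driver below 0.03 m/s and x of scraper in the frame of tray between -0.014 and 0.014 m and y of scraper in the frame of tray between -0.097 and 0.097 m and z of scraper in the frame of tray between 0 and 0.01 m and x of brush in the frame of tray between -0.014 and 0.014 m and y of brush in the frame of tray between -0.097 and 0.097 m and z of brush in the frame of tray between 0 and 0.01 m and x of driver in the frame of tray between -0.014 and 0.014 m and y of driver in the frame of tray between -0.097 and 0.097 m and z of driver in the frame of tray between 0 and 0.01 m and (y of scraper in the frame of file above 0.024 m or y of scraper in the frame of file below -0.024 m) and (y of brush in the frame of file above 0.024 m or y of brush in the frame of file below -0.024 m) and (y of brush in the frame of scraper above 0.024 m or y of brush in the frame of scraper below -0.024 m) and (y of driver in the frame of file above 0.024 m or y of driver in the frame of file below -0.024 m) and (y of driver in the frame of scraper above 0.024 m or y of driver in the frame of scraper below -0.024 m) and (y of driver in the frame of brush above 0.024 m or y of driver in the frame of brush below -0.024 m) and linear speed of basket below 0.05 m/s and angular speed of basket below 0.5 rad/s); the robot touches nothing.
It fails at once if a fragile globe is dropped or pressed hard into the basket (more than 10 N) (contact force between any of globe1, globe2 and basket above 10 N).
It fails at once if a globe falls or is pressed against the table (more than 20 N) (contact force between any of globe1, globe2 and table above 20 N).
It fails at once if pliers, tin or tape moved by more than 40 mm (distance of any of pliers, tin, tape from where it was at the start of the episode above 0.04 m).
Of file, scraper, brush, driver only 3 to 4 are there at a start; the rules pass over those that are not, and their reading is None.
At some moment in a run one of file, scraper, brush, driver may be knocked a few centimetres aside while the robot is not near it.
It also fails if it takes over 200 s, if anything falls off the work surface, if the arm or the gripper's body presses on something with over 40 N, if the wrist force passes 120 N, or if a joint passes its speed limit or range.

## Robot

A 6-joint arm with a two-finger parallel gripper is mounted at the origin on the work surface. World frame = base frame: x ahead of the robot, y to its left, z up, the work surface at z = 0. Lengths are in m, angles in rad, forces in N, time in s.
With the tool pointing down it reaches from about 0.375 to 0.9 m from the base axis. Payload 3.1 kg.
Tool frame: the origin (TCP) lies at the very end of the fingers, on their centre line; the grasp point (between the pads) lies 19 mm behind it; z points along the fingers, y is the line along which they close (so a half turn about z gives the same grasp; the last joint's range is limited). The gripper opens to 85 mm and grips with 20 to 120 N. Pads are 22 mm wide; open, the fingers measure 114 mm over their backs; the gripper's body (76 mm by 85 mm) begins 54 mm behind the grasp point. The pads swing forward as they close: fully open they stand 13 mm farther back than shut.
Start: joints at [1.113, 0.527, 1.433, -0, 1.181, -0.178], TCP at [0.172, 0.601, 0.231] pointing down, gripper open.
Joint ranges: [-3.08, 3.08], [-0.75, 2.2], [0.22, 2.44], [-1.43, 4.57], [0, 2.65], [-2.85, 2.85]. Speed limits (rad/s): [2.79, 2.79, 3.14, 3.14, 3.14, 3.14].

## Interface

Orientations are given as a unit quaternion [x, y, z, w].
In Python, from station import telemetry, snapshot, ticket gives the robot as it stands.
- The arm moves only by the tool move_arm, never from a script. Its argument "commands" is text: rows parted by semicolons, each of 7 numbers parted by spaces: the shift along the tool's x, y, z in mm, then the turn, a rotation vector about the tool's x, y, z in degrees, then the opening, from -1 (shut) to 1 (fully open). A call has exactly 5 rows; each row is the pose to reach, as a shift and turn from the pose commanded when the call began, along the tool's axes at that moment; what a row does not reach only later rows make up. A row lasts 1/8 s, in which the tool goes at most 62.5 mm and 10.7 degrees, less where a joint would pass 70% of its speed; a pose out of reach is approached as far as the arm can. A call with a gripper value outside its range is refused whole. The fingers move at their own pace and stop on an object; "grip_force" is the grip in N (left out, the last holds). Time passes only in rows, so rows that repeat a pose let the fingers close, or fill a call up. It gives the time, the measured TCP pose, the force, the opening and the grip force at its end, in the units of the state.
- telemetry.sense(): the state, without advancing time (a new reading comes with each control period).
- snapshot(name): name is "scene" or "top" or "wrist"; returns a dict with "image" (384x512x3 uint8, red, green, blue), "fx", "fy", "cx", "cy" (pixels), "pose" (4x4, takes a point from camera to world coordinates). Camera axes: x right, y down, z forward; pixel columns grow to the right and rows downward; lengths in m; the calibration is good to about 2 mm. A picture is of the moment at which its call begins. There is no depth.
- ticket.sign_off(): hands the job in; it is judged then, once.
The state is a dict: "t": time; "q": joint angles; "qd": joint speeds; "tau": joint torques, N m; "tcp_pos": TCP position; "tool_rot": TCP orientation; "force": force on the tool from outside, world axes, zero at the start; "ft_torque": the same for the moment, N m; "finger_gap": opening from 0.0 (shut) to 1.0 (fully open); "gripper_force": force on a finger pad.
Only numpy, scipy, OpenCV 4.12 (cv2) and the standard library are available. Lean on these libraries where they do the work, as an engineer would, in place of code of your own. Each camera call takes 0.05 s, during which the arm holds its last target. There are 200 camera calls.

## Working session

There is one attempt and no reset: what is moved stays moved. The work goes in short steps, Python scripts to look and compute and a tool call to move; the robot and the scene stay as the last step left them, time stands still between calls to the robot, and variables do not carry over. Pictures are saved under pics/ and viewed, at most 14 in all, crops included, and the job is handed in when it is done.

Besides the shell and the picture viewer there is one more tool, called by a JSON object that holds its "op" and its "data", one argument or row to a line. move_arm: Moves the arm, as the interface text tells. Its arguments: {"type":"object","properties":{"commands":{"type":"string"},"grip_force":{"type":"number"}},"required":["commands"]}

```bash
ls; mkdir -p pics; cat > h.py <<'E'
import numpy as np, cv2
from station import telemetry, snapshot, ticket
from scipy.spatial.transform import Rotation as R
def snap(n,f=None):
    s=snapshot(n)
    if f: cv2.imwrite('pics/'+f,cv2.cvtColor(s['image'],cv2.COLOR_RGB2BGR))
    return s
def ray(s,u,v):
    P=np.array(s['pose']); d=P[:3,:3]@np.array([(u-s['cx'])/s['fx'],(v-s['cy'])/s['fy'],1.]); return P[:3,3],d/np.linalg.norm(d)
def onz(s,u,v,z):
    o,d=ray(s,u,v); return o+d*(z-o[2])/d[2]
def two(s1,p1,s2,p2):
    o1,d1=ray(s1,*p1);o2,d2=ray(s2,*p2)
    t=np.linalg.lstsq(np.array([d1,-d2]).T,o2-o1,rcond=None)[0]
    a,b=o1+t[0]*d1,o2+t[1]*d2
    return (a+b)/2,np.linalg.norm(a-b)
def proj(s,p):
    P=np.linalg.inv(np.array(s['pose']));c=P[:3,:3]@np.asarray(p)+P[:3,3]
    return s['fx']*c[0]/c[2]+s['cx'],s['fy']*c[1]/c[2]+s['cy']
E
python3 - <<'E'
from h import *
a=snap('scene','scene0.png');b=snap('top','top0.png');w=snap('wrist','wrist0.png')
np.set_printoptions(precision=4,suppress=True)
for s in(a,b,w):print(s['fx'],s['cx'],s['cy'],np.array(s['pose']))
print(telemetry.sense())
for n in('scene','top'):
    i=cv2.imread(f'pics/{n}0.png');cv2.imwrite(f'pics/{n}0b.png',cv2.resize(i,(800,600),interpolation=2))
E
```

```text
pics
359.1788607824438 255.80716686915775 187.05858335846787 [[ 0.8557  0.3441 -0.3866  0.9758]
 [ 0.5173 -0.5472  0.658  -0.7054]
 [ 0.0149 -0.763  -0.6462  0.8695]
 [ 0.      0.      0.      1.    ]]
499.861188226485 250.4934700374852 193.93006228730042 [[-0.0549 -0.9745  0.2175  0.1969]
 [-0.9985  0.0527 -0.0157  0.0334]
 [ 0.0039 -0.2181 -0.9759  1.7548]
 [ 0.      0.      0.      1.    ]]
295.51428446646264 250.0830648838295 190.4222902479621 [[ 0.2766  0.9183  0.2831  0.1   ]
 [ 0.961  -0.264  -0.0828  0.6212]
 [-0.0013  0.295  -0.9555  0.3747]
 [ 0.      0.      0.      1.    ]]
{'t': 0.15, 'q': array([ 1.1135,  0.5283,  1.4336, -0.    ,  1.1814, -0.1785]), 'qd': array([-0.0001, -0.0017, -0.0032,  0.0001, -0.0017, -0.001 ]), 'tau': array([ -0.    , -44.2747, -17.8275,  -0.0003,   0.0056,  -0.    ]), 'tcp_pos': array([0.1717, 0.6004, 0.2305]), 'tool_rot': array([ 0.1389,  0.9903, -0.0008, -0.0003]), 'force': array([-0.5645, -0.5013, -0.3084]), 'ft_torque': array([-0.0257, -0.0265, -0.0372]), 'gripper_force': 0.0, 'finger_gap': 1.0005630337002254}
```

View pics/scene0b.png

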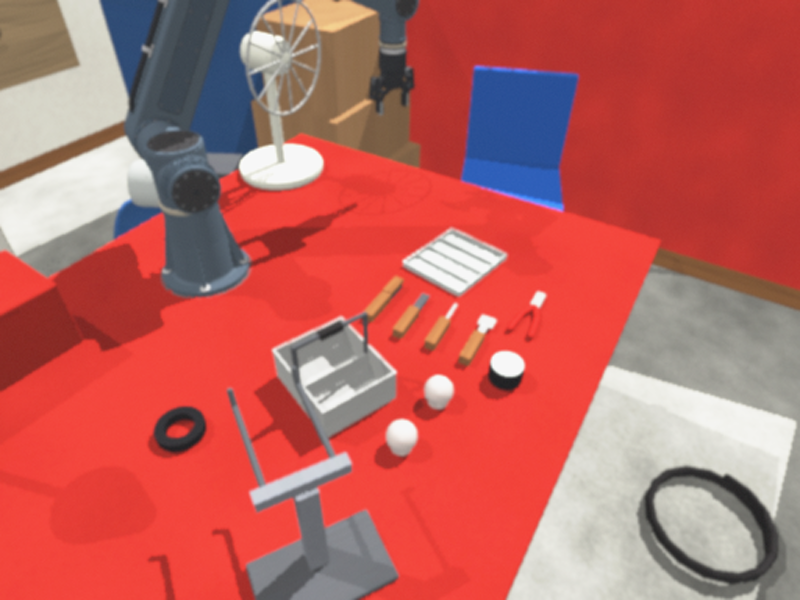

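View pics/top0b.png

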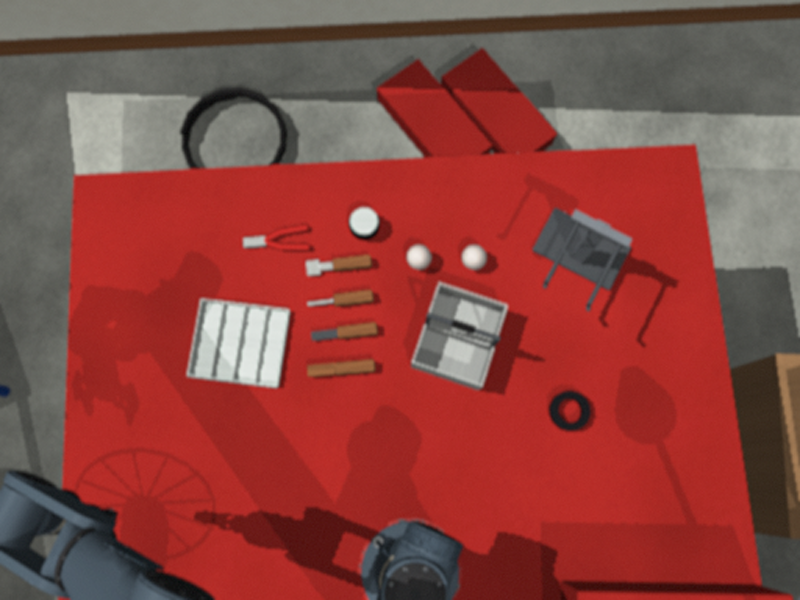

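The scene view shows four tools, i.e. brush (380,300), file (410,315), screwdriver (440,325) and scraper (478,340), with the globes at (438,392) and (402,437). In the top view the globes are at (419,257) and (473,257), the basket around (460,335), the tray at (240,343) and the stand at (583,250).

```bash
python3 - <<'E'
from h import *
np.set_printoptions(precision=4,suppress=True)
a=snap('scene');b=snap('top')
res={}
for n,s in(('scene',a),('top',b)):
    h=cv2.cvtColor(s['image'],cv2.COLOR_RGB2HSV).astype(int)
    H,S,V=h[...,0],h[...,1],h[...,2]
    for nm,m in(('wood',(H>=6)&(H<=20)&(S>100)&(V>70)),('pale',(S<110)&(V>110))):
        k,l,st,c=cv2.connectedComponentsWithStats(m.astype(np.uint8))
        for i in range(1,k):
            if 25<st[i,4]<5000:
                cnt=cv2.findContours((l==i).astype(np.uint8),0,1)[0][0]
                r=cv2.minAreaRect(cnt)
                print(n,nm,st[i],c[i].round(1),'800:',(c[i]*1.5625).round(),'rect',np.round(r[1],1),round(r[2]), onz(s,*c[i],.024)[:2])
    cv2.imwrite(f'pics/{n}_s.png',S.astype(np.uint8))
E
```

```text
scene wood [ 181    0   88  107 4692] [225.2  56.4] 800: [352.  88.] rect [91.  96.7] 11 [-0.3613  1.1535]
scene wood [181   3   8  20  89] [184.1  10.4] 800: [288.  16.] rect [19.  7.] 90 [-1.2681  1.8389]
scene wood [188   4  10  21 100] [192.4  12.6] 800: [301.  20.] rect [ 7.3 20.6] 11 [-1.1656  1.8235]
scene wood [170   7   9  15  85] [175.1  12.9] 800: [274.  20.] rect [14.  8.] 90 [-1.2789  1.735 ]
scene wood [190  16  12  16  79] [196.9  24.1] 800: [308.  38.] rect [ 7.1 18. ] 32 [-0.9333  1.5904]
scene wood [189  32  13  11  77] [197.1  37. ] 800: [308.  58.] rect [10. 12.] 90 [-0.7424  1.3505]
scene wood [188  42  12  14  77] [194.5  48.3] 800: [304.  75.] rect [15.3  7.4] 60 [-0.6144  1.1609]
scene wood [186  48   8  18  69] [189.2  57.7] 800: [296.  90.] rect [17.4  5.7] 82 [-0.5362  1.0099]
scene wood [179  51   6  19  65] [181.6  62.4] 800: [284.  97.] rect [18.1  4.9] 84 [-0.5259  0.9247]
scene wood [162  66  12  27 184] [167.5  80. ] 800: [262. 125.] rect [26.6  7.7] 81 [-0.4244  0.6835]
scene wood [  0  79  79  41 700] [37.5 99.2] 800: [ 59. 155.] rect [ 9.1 87.5] 67
[... 4484 characters left out ...]
 0.1659]
top pale [ 263  207   54   42 1266] [292.3 227.2] 800: [457. 355.] rect [49.  33.8] 18 [ 0.4557 -0.1339]
top pale [ 27 214  16  50 246] [ 37.8 242.2] 800: [ 59. 379.] rect [14.5 49. ] 2 [0.4512 0.7511]
top pale [  5 306  49  30 257] [ 29.9 321.1] 800: [ 47. 502.] rect [56.1  5.4] 29 [0.1867 0.7678]
top pale [  0 314  12  24 160] [  4.2 323.3] 800: [  7. 505.] rect [ 9.6 23.8] 21 [0.1843 0.8532]
top pale [  0 354  33  23 171] [ 15.3 366.5] 800: [ 24. 573.] rect [38.3  5.2] 32 [0.0441 0.8095]
top pale [ 28 354   9  13  51] [ 31.7 360.4] 800: [ 50. 563.] rect [ 4.5 14.3] 27 [0.0603 0.7565]
top pale [ 90 378  17   6  65] [ 96.8 381.1] 800: [151. 596.] rect [ 5. 16.] 90 [-0.0165  0.5418]
```

```bash
python3 - <<'E'
from h import *
np.set_printoptions(precision=4,suppress=True)
a=snap('scene');b=snap('top')
print(two(a,(280.3,250.1),b,(267.5,163.9)),two(a,(256.6,279.1),b,(302.9,164.2)))
def crop(s,x0,y0,w,h,f):
    i=cv2.cvtColor(s['image'],cv2.COLOR_RGB2BGR)[y0:y0+h,x0:x0+w]
    cv2.imwrite('pics/'+f,cv2.resize(i,None,fx=5,fy=5,interpolation=2))
crop(b,255,125,160,120,'ctop.png');crop(a,130,195,160,120,'cscene.png')
E
```

```text
(array([ 0.6877, -0.0617,  0.0303]), np.float64(0.0010800952760114558)) (array([ 0.6802, -0.188 ,  0.0304]), np.float64(2.8339690017143068e-05))
```

View pics/ctop.png

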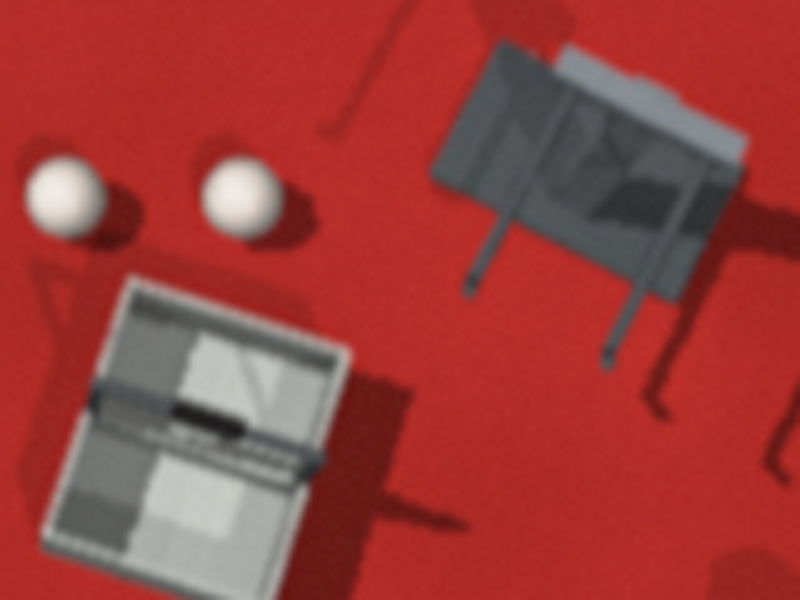

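View pics/cscene.png

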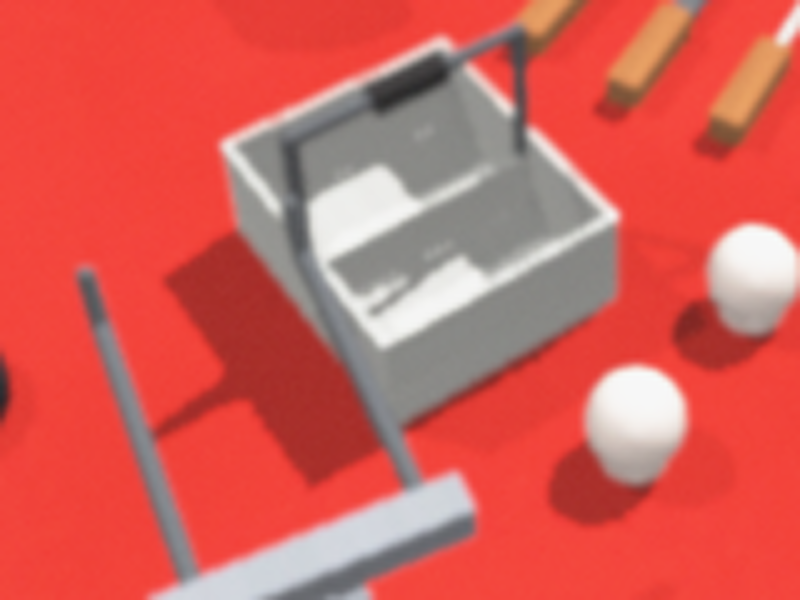

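The top crop shows the basket rim corners (130,278), (352,347), (43,540), the sleeve centre at (208,419) and the prong tips at (470,290) and (608,362). In the scene crop the rim corners are (222,145), (442,40), (617,212), (383,347), the sleeve is at (407,83), and the left prong tip is at (84,270).

```bash
python3 - <<'E'
from h import *
np.set_printoptions(precision=4,suppress=True)
a=snap('scene');b=snap('top')
T=lambda p:(255+(p[0]+.5)/5-.5,125+(p[1]+.5)/5-.5)
S=lambda p:(130+(p[0]+.5)/5-.5,195+(p[1]+.5)/5-.5)
for n,s,t in(('sleeve',(407,83),(208,419)),('c1',(617,212),(130,278)),('c2',(383,347),(352,347)),('c3',(442,40),(43,540)),('tipL',(84,268),(608,360)),('tipR',(293,203),(470,288)),
  ('barend+',(522,30),(97,388)),('barend-',(289,138),(318,462))):
    print(n,two(a,S(s),b,T(t)))
p=[onz(b,*T(t),.242) for t in((470,288),(608,360))];print('tips',p)
p=[onz(b,*T(t),.23) for t in((568,45),(748,137))];print('crossbar far',p)
p=[onz(b,*T(t),.22) for t in((568,98),(703,168))];print('prong at bar',p)
p=[onz(b,*T(t),.012) for t in((503,40),(432,172),(680,300),(745,172))];print('foot',p)
E
```

```text
sleeve (array([ 0.4968, -0.1383,  0.1572]), np.float64(8.069978857539231e-06))
c1 (array([ 0.6133, -0.0999,  0.0807]), np.float64(0.0008794454967311929))
c2 (array([ 0.5563, -0.249 ,  0.08  ]), np.float64(0.00047490425119233555))
c3 (array([ 0.4358, -0.0288,  0.0744]), np.float64(0.0017763212906580226))
tipL (array([ 0.5042, -0.3791,  0.2442]), np.float64(6.58713862051899e-05))
tipR (array([ 0.5558, -0.2984,  0.2412]), np.float64(0.0015307683750268935))
barend+ (array([ 0.5238, -0.0661,  0.1544]), np.float64(0.00499289400264665))
barend- (array([ 0.4658, -0.2069,  0.1553]), np.float64(0.0024046027398585326))
tips [array([ 0.555 , -0.2987,  0.242 ]), array([ 0.5046, -0.3798,  0.242 ])]
crossbar far [array([ 0.7148, -0.3801,  0.23  ]), array([ 0.6471, -0.4883,  0.23  ])]
prong at bar [array([ 0.6824, -0.379 ,  0.22  ]), array([ 0.631 , -0.4604,  0.22  ])]
foot [array([ 0.7953, -0.3918,  0.012 ]), array([ 0.6974, -0.3301,  0.012 ]), array([ 0.5925, -0.4991,  0.012 ]), array([ 0.6852, -0.5574,  0.012 ])]
```

```bash
cat >> h.py <<'E'
def go(*wps):
    """world way points (x,y,z m, theta of tool x deg): print each as shift mm + turn deg from the pose before it"""
    s=telemetry.sense();p=np.array(s['tcp_pos']);q=R.from_quat(s['tool_rot'])
    print('t %.2f'%s['t'],'tcp',p.round(4),'theta %.1f'%np.degrees(np.arctan2(*q.as_matrix()[[1,0],0])),'F',np.round(s['force'],1),'gap %.3f'%s['finger_gap'],'gf %.1f'%s['gripper_force'])
    for x,y,z,th in wps:
        t=np.radians(th);c,sn=np.cos(t),np.sin(t)
        g=R.from_matrix(np.array([[c,sn,0],[sn,-c,0],[0,0,-1]]))
        print('shift',(q.inv().apply(np.array([x,y,z])-p)*1000).round(1),'turn',np.degrees((q.inv()*g).as_rotvec()).round(1))
        p,q=np.array([x,y,z]),g
E
python3 - <<'E'
from h import *
go((.43,.27,.25,164),(.688,-.062,.2,158.6),(.688,-.062,.1,158.6),(.688,-.062,.008,158.6))
E
```

```text
t 0.45 tcp [0.1719 0.6008 0.2312] theta 164.0 F [-0.2  0.1 -0.5] gap 1.002 gf 0.0
shift [-339.1 -247.   -18.7] turn [-0.  0.  0.]
shift [-339.5 -248.    50. ] turn [0.  0.  5.4]
shift [  0.   0. 100.] turn [0. 0. 0.]
shift [ 0.  0. 92.] turn [0. 0. 0.]
```

{"op": "move_arm", "data": {
  "commands": "-45 -33 0 0 0 0 1; -90 -66 0 0 0 0 1; -135 -99 0 0 0 0 1; -180 -132 0 0 0 0 1; -226 -165 0 0 0 0 1",
  "grip_force": 20
}}

```text
t: 1.08
tcp_pos: [0.3448, 0.3787, 0.2316]
tool_rot: [0.139, 0.99, 0.0, 0.0]
force: [0.8, 0.2, -0.7]
finger_gap: 1.001
gripper_force: 0.0
```

{"op": "move_arm", "data": {
  "commands": "-45 -33 0 0 0 0 1; -90 -66 0 0 0 0 1; -135 -99 0 0 0 0 1; -180 -132 0 0 0 0 1; -226 -165 0 0 0 0 1"
}}

```text
t: 1.7
tcp_pos: [0.5168, 0.1577, 0.2316]
tool_rot: [0.139, 0.99, 0.0, 0.0]
force: [0.7, 0.8, 0.7]
finger_gap: 0.999
gripper_force: 0.0
```

{"op": "move_arm", "data": {
  "commands": "-45 -33 0 0 0 0 1; -90 -66 0 0 0 0 1; -135 -99 0 0 0 5 1; -180 -132 0 0 0 5.4 1; -226 -165 0 0 0 5.4 1"
}}

```text
t: 2.33
tcp_pos: [0.6885, -0.0631, 0.2314]
tool_rot: [0.186, 0.983, 0.0, 0.0]
force: [0.7, 0.7, -0.9]
finger_gap: 1.002
gripper_force: 0.0
```

```bash
python3 - <<'E'
from h import *
np.set_printoptions(precision=4,suppress=True)
go((.688,-.062,.1,158.6),(.688,-.062,.008,158.6))
print(telemetry.sense()['q'])
w=snap('wrist','w1.png')
print(proj(w,(.688,-.062,.03)),proj(w,(.68,-.188,.03)))
H=cv2.cvtColor(w['image'],cv2.COLOR_RGB2HSV);m=((H[...,1]<110)&(H[...,2]>140)).astype(np.uint8)
k,l,st,c=cv2.connectedComponentsWithStats(m)
for i in range(1,k):
    if st[i,4]>100: print(st[i],c[i],onz(w,*c[i],.03))
E
```

```text
t 2.33 tcp [ 0.6885 -0.0631  0.2314] theta 158.6 F [ 0.7  0.7 -0.9] gap 1.002 gf 0.0
shift [  0.9   0.8 131.4] turn [0. 0. 0.]
shift [ 0.  0. 92.] turn [0. 0. 0.]
[-0.2528  0.6203  1.25    0.0003  1.2711 -1.4504]
(np.float64(250.56198320323435), np.float64(163.96385334271096)) (np.float64(152.8113246621981), np.float64(194.86860705347513))
[  31    0  135   19 1994] [101.2964   9.2889] [ 0.4809 -0.1456  0.03  ]
[   8    0  194  121 2554] [127.3469  83.9287] [ 0.5548 -0.1554  0.03  ]
[396   0  46  22 331] [415.7432   9.3988] [0.5994 0.1556 0.03  ]
[ 57  33  63   8 330] [84.2455 35.9212] [ 0.496  -0.1748  0.03  ]
[  59   41   95   71 5585] [108.0222  78.3687] [ 0.5419 -0.1724  0.03  ]
[ 410   57   57   45 1304] [441.6204  80.9103] [0.6784 0.1674 0.03  ]
[ 230  140   46   48 1685] [252.9027 163.1792] [ 0.6881 -0.0591  0.03  ]
[ 129  173   48   46 1738] [153.0777 195.4701] [ 0.6808 -0.1881  0.03  ]
[ 349  172   55   52 2266] [375.9016 197.4757] [0.7838 0.0665 0.03  ]
[483 297  29  39 573] [501.8517 312.63  ] [1.0153 0.1888 0.03  ]
[401 359  40  25 660] [419.5455 373.5788] [1.083 0.058 0.03 ]
```

View pics/w1.png

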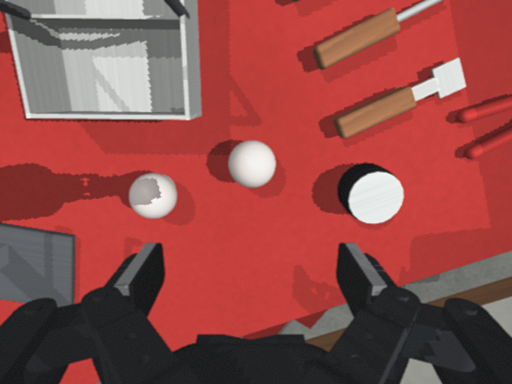

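The wrist view shows globe1 at (252,163), globe2 at (153,195) and the tin at (375,195), all clear of the fingers. I'll go down to globe1.

{"op": "move_arm", "data": {
  "commands": "1 2 60 0 0 0 1; 1 2 110 0 0 0 1; 1 2 155 0 0 0 1; 1 2 190 0 0 0 1; 1 2 190 0 0 0 1"
}}

```text
t: 3.0
tcp_pos: [0.6845, -0.0586, 0.0379]
tool_rot: [0.185, 0.983, 0.0, -0.004]
force: [-0.3, 0.0, -0.0]
finger_gap: 1.002
gripper_force: 0.0
```

{"op": "move_arm", "data": {
  "commands": "0 0 15 0 0 0 1; 0 0 30 0 0 0 1; 0 0 33 0 0 0 0.6; 0 0 33 0 0 0 0.4; 0 0 33 0 0 0 0.2"
}}

```text
t: 3.62
tcp_pos: [0.6879, -0.0595, 0.0091]
tool_rot: [0.185, 0.983, -0.0, 0.001]
force: [0.5, 0.1, 0.5]
finger_gap: 0.643
gripper_force: 21.2
```

{"op": "move_arm", "data": {
  "commands": "0 0 0 0 0 0 0; 0 0 0 0 0 0 -0.2; 0 0 0 0 0 0 -0.4; 0 0 0 0 0 0 -0.6; 0 0 0 0 0 0 -0.6"
}}

```text
t: 4.25
tcp_pos: [0.6878, -0.0595, 0.0089]
tool_rot: [0.185, 0.983, -0.0, 0.001]
force: [0.1, -0.6, 5.2]
finger_gap: 0.64
gripper_force: 21.5
```

{"op": "move_arm", "data": {
  "commands": "0 0 -5 0 0 0 -0.6; 0 0 -15 0 0 0 -0.6; 0 0 -25 0 0 0 -0.6; 0 0 -30 0 0 0 -0.6; 0 0 -30 0 0 0 -0.6"
}}

```text
t: 4.88
tcp_pos: [0.6878, -0.0595, 0.0391]
tool_rot: [0.185, 0.983, -0.0, 0.001]
force: [-0.8, -0.3, 0.0]
finger_gap: 0.638
gripper_force: 21.3
```

```bash
python3 - <<'E'
from h import *
go((.688,-.062,.25,158.6),(.446,-.1188,.25,158.6),(.446,-.1188,.05,158.6))
E
```

```text
t 4.88 tcp [ 0.6878 -0.0595  0.0391] theta 158.6 F [-0.8 -0.3  0. ] gap 0.638 gf 21.3
shift [  -1.4   -2.2 -210.9] turn [0.  0.1 0. ]
shift [ 204.6 -141.2    0. ] turn [0. 0. 0.]
shift [  0.   0. 200.] turn [0. 0. 0.]
```

{"op": "move_arm", "data": {
  "commands": "0 0 -50 0 0 0 -0.6; 0 0 -110 0 0 0 -0.6; 0 0 -165 0 0 0 -0.6; 0 0 -205 0 0 0 -0.6; 0 0 -211 0 0 0 -0.6"
}}

```text
t: 5.5
tcp_pos: [0.6891, -0.0598, 0.2533]
tool_rot: [0.185, 0.983, -0.0, 0.004]
force: [0.8, -0.6, -0.9]
finger_gap: 0.64
gripper_force: 21.7
```

{"op": "move_arm", "data": {
  "commands": "35 -25 0 0 0 0 -0.6; 75 -55 0 0 0 0 -0.6; 120 -90 0 0 0 0 -0.6; 165 -115 0 0 0 0 -0.6; 204 -142 0 0 0 0 -0.6"
}}

```text
t: 6.12
tcp_pos: [0.4425, -0.1166, 0.2476]
tool_rot: [0.185, 0.983, 0.001, -0.002]
force: [0.2, -0.2, -0.6]
finger_gap: 0.644
gripper_force: 21.7
```

{"op": "move_arm", "data": {
  "commands": "0 0 0 0 0 0 -0.6; 0 0 0 0 0 0 -0.6; 0 0 0 0 0 0 -0.6; 0 0 0 0 0 0 -0.6; 0 0 0 0 0 0 -0.6"
}}

```text
t: 6.75
tcp_pos: [0.4461, -0.1172, 0.2491]
tool_rot: [0.185, 0.983, 0.0, -0.0]
force: [0.1, 0.3, -0.8]
finger_gap: 0.639
gripper_force: 21.7
```

```bash
python3 - <<'E'
from h import *
np.set_printoptions(precision=4,suppress=True)
go((.446,-.1188,.05,158.6))
print(telemetry.sense()['q'])
w=snap('wrist','w2.png')
b=R.from_euler('z',-21.4,degrees=True)
for p in((-.095,-.08,.075),(-.095,.08,.075),(.095,-.08,.075),(.095,.08,.075),(0,0,.163),(0,.076,.155),(0,-.076,.155)):
    print(p,np.round(proj(w,b.apply(p)+[.4963,-.1386,0])))
E
```

```text
t 6.75 tcp [ 0.4461 -0.1172  0.2491] theta 158.7 F [ 0.1  0.3 -0.8] gap 0.639 gf 21.7
shift [ -0.5  -1.6 199.1] turn [ 0.  -0.   0.1]
[-0.4998  0.2825  1.8063  0.      1.0529 -1.6983]
(-0.095, -0.08, 0.075) [173. 133.]
(-0.095, 0.08, 0.075) [323. 133.]
(0.095, -0.08, 0.075) [185. 286.]
(0.095, 0.08, 0.075) [312. 286.]
(0, 0, 0.163) [248. 254.]
(0, 0.076, 0.155) [332. 249.]
(0, -0.076, 0.155) [164. 250.]
```

View pics/w2.png

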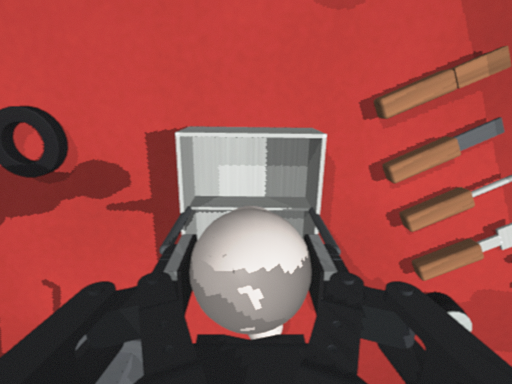

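The basket lies where predicted, with its near rim from (177,129) to (327,133), and the globe is held upright. I'll fit that rim edge.

```bash
python3 - <<'E'
from h import *
np.set_printoptions(precision=4,suppress=True)
i=cv2.imread('pics/w2.png');w=snap('wrist')
H=cv2.cvtColor(i,cv2.COLOR_BGR2HSV);m=H[...,1]<110
pts=[]
for u in range(190,316,5):
    v=100
    while not m[v,u]: v+=1
    pts.append(onz(w,u,v-.5,.075))
pts=np.array(pts);d=cv2.fitLine(pts[:,:2].astype(np.float32),2,0,.01,.01).ravel();print('dir',np.degrees(np.arctan2(d[1],d[0])),'pt',d[2:])
for v in(140,150,160,170,180,190):
    r=np.where(m[v,150:350])[0]+150;print(v,r[0],r[-1],onz(w,r[0]-.5,v,.075)[:2],onz(w,r[-1]+.5,v,.075)[:2])
E
```

```text
dir 67.74679 pt [ 0.4033 -0.0973]
140 175 326 [ 0.3859 -0.1802] [ 0.4454 -0.0286]
150 175 325 [ 0.3956 -0.1849] [ 0.4553 -0.0328]
160 176 324 [ 0.4059 -0.1887] [ 0.4654 -0.0371]
170 177 323 [ 0.4164 -0.1925] [ 0.4757 -0.0414]
180 177 323 [ 0.4267 -0.1975] [ 0.4867 -0.0448]
190 178 322 [ 0.4377 -0.2015] [ 0.4975 -0.0493]
```

{"op": "move_arm", "data": {
  "commands": "-1 0 40 0 0 0.7 -0.6; -1 0 85 0 0 0.7 -0.6; -1 0 125 0 0 0.7 -0.6; -1 0 160 0 0 0.7 -0.6; -1 0 190 0 0 0.7 -0.6"
}}

```text
t: 7.48
tcp_pos: [0.4468, -0.1177, 0.058]
tool_rot: [0.191, 0.982, -0.0, -0.0]
force: [0.3, -0.2, -0.2]
finger_gap: 0.644
gripper_force: 21.7
```

{"op": "move_arm", "data": {
  "commands": "0 0 10 0 0 0 -0.6; 0 0 18 0 0 0 -0.6; 0 0 26 0 0 0 -0.6; 0 0 32 0 0 0 -0.6; 0 0 36 0 0 0 -0.6"
}}

```text
t: 8.1
tcp_pos: [0.4468, -0.1178, 0.0234]
tool_rot: [0.191, 0.982, -0.0, 0.0]
force: [-0.0, -0.5, -0.3]
finger_gap: 0.644
gripper_force: 21.7
```

{"op": "move_arm", "data": {
  "commands": "0 0 1 0 0 0 -0.6; 0 0 2 0 0 0 -0.6; 0 0 3 0 0 0 -0.6; 0 0 4 0 0 0 -0.6; 0 0 5 0 0 0 -0.6"
}}

```text
t: 8.72
tcp_pos: [0.4466, -0.1177, 0.0183]
tool_rot: [0.191, 0.982, -0.0, 0.0]
force: [-0.0, 0.2, -0.6]
finger_gap: 0.637
gripper_force: 21.7
```

```bash
python3 - <<'E'
from h import *
go()
E
```

```text
t 8.72 tcp [ 0.4466 -0.1177  0.0183] theta 157.9 F [-0.   0.2 -0.6] gap 0.637 gf 21.7
```

{"op": "move_arm", "data": {
  "commands": "0 0 1 0 0 0 -0.6; 0 0 2 0 0 0 -0.6; 0 0 3 0 0 0 -0.6; 0 0 3.5 0 0 0 -0.6; 0 0 4 0 0 0 -0.6"
}}

```text
t: 9.35
tcp_pos: [0.4466, -0.1177, 0.0143]
tool_rot: [0.191, 0.982, -0.0, 0.0]
force: [0.2, 0.3, 0.1]
finger_gap: 0.641
gripper_force: 21.7
```

{"op": "move_arm", "data": {
  "commands": "0 0 0.2 0 0 0 -0.6; 0 0 0.4 0 0 0 -0.6; 0 0 0.6 0 0 0 -0.6; 0 0 0.8 0 0 0 -0.6; 0 0 0.8 0 0 0 -0.6"
}}

```text
t: 9.98
tcp_pos: [0.4466, -0.1177, 0.0135]
tool_rot: [0.191, 0.982, -0.0, -0.0]
force: [-0.4, 0.7, -1.2]
finger_gap: 0.641
gripper_force: 21.7
```

{"op": "move_arm", "data": {
  "commands": "0 0 0.2 0 0 0 -0.6; 0 0 0.4 0 0 0 -0.6; 0 0 0.6 0 0 0 -0.6; 0 0 0.6 0 0 0 -0.6; 0 0 0.6 0 0 0 -0.6"
}}

```text
t: 10.6
tcp_pos: [0.4466, -0.1176, 0.0129]
tool_rot: [0.191, 0.982, -0.0, 0.0]
force: [0.5, -0.0, -0.8]
finger_gap: 0.641
gripper_force: 21.7
```

{"op": "move_arm", "data": {
  "commands": "0 0 0.1 0 0 0 -0.6; 0 0 0.2 0 0 0 -0.6; 0 0 0.3 0 0 0 -0.6; 0 0 0.4 0 0 0 -0.6; 0 0 0.4 0 0 0 -0.6"
}}

```text
t: 11.22
tcp_pos: [0.4466, -0.1176, 0.0128]
tool_rot: [0.191, 0.982, -0.0, 0.0]
force: [-0.3, 0.3, 4.8]
finger_gap: 0.644
gripper_force: 22.1
```

Contact is made at 4.8 N, so I'll ease off slightly and open gradually.

{"op": "move_arm", "data": {
  "commands": "0 0 -0.2 0 0 0 0.25; 0 0 -0.2 0 0 0 0.3; 0 0 -0.2 0 0 0 0.4; 0 0 -0.2 0 0 0 0.6; 0 0 -0.2 0 0 0 0.8"
}}

```text
t: 11.85
tcp_pos: [0.4466, -0.1177, 0.0126]
tool_rot: [0.191, 0.982, -0.0, -0.0]
force: [-0.3, -0.4, -0.9]
finger_gap: 0.899
gripper_force: 0.0
```

{"op": "move_arm", "data": {
  "commands": "0 0 0 0 0 0 1; 0 0 -10 0 0 0 1; 0 0 -25 0 0 0 1; 0 0 -50 0 0 0 1; 0 0 -80 0 0 0 1"
}}

```text
t: 12.48
tcp_pos: [0.4464, -0.1175, 0.0942]
tool_rot: [0.191, 0.982, -0.0, -0.0]
force: [0.2, 0.4, 0.7]
finger_gap: 1.001
gripper_force: 0.0
```

```bash
python3 - <<'E'
from h import *
go((.447,-.118,.25,158),(.58,-.05,.25,90),(.68,-.188,.25,-22),(.68,-.188,.04,-22))
E
```

```text
t 12.47 tcp [ 0.4464 -0.1175  0.0942] theta 157.9 F [0.2 0.4 0.7] gap 1.001 gf 0.0
shift [  -0.8   -0.2 -155.8] turn [-0.  -0.  -0.1]
shift [-97.8 112.9   0. ] turn [ 0.  0. 68.]
shift [-138.  100.    0.] turn [  0.   0. 112.]
shift [  0.   0. 210.] turn [0. 0. 0.]
```

{"op": "move_arm", "data": {
  "commands": "0 0 -35 0 0 0 1; 0 0 -75 0 0 0 1; 0 0 -115 0 0 0 1; 0 0 -145 0 0 0 1; 0 0 -156 0 0 0 1"
}}

```text
t: 13.1
tcp_pos: [0.4471, -0.1178, 0.2514]
tool_rot: [0.191, 0.982, -0.001, 0.002]
force: [0.4, -0.0, 0.4]
finger_gap: 0.999
gripper_force: 0.0
```

{"op": "move_arm", "data": {
  "commands": "-40 4 0 0 0 10 1; -90 8 0 0 0 20 1; -140 13 0 0 0 30 1; -190 18 0 0 0 40 1; -242 22 0 0 0 50 1"
}}

```text
t: 13.72
tcp_pos: [0.6797, -0.1882, 0.2476]
tool_rot: [0.591, 0.807, -0.0, -0.001]
force: [0.3, -0.0, 0.2]
finger_gap: 0.995
gripper_force: 0.0
```

{"op": "move_arm", "data": {
  "commands": "0 0 0 0 0 10 1; 0 0 0 0 0 20 1; 0 0 0 0 0 30 1; 0 0 0 0 0 40 1; 0 0 0 0 0 50 1"
}}

```text
t: 14.35
tcp_pos: [0.6782, -0.1878, 0.2475]
tool_rot: [0.876, 0.482, -0.001, -0.001]
force: [0.7, -0.4, -0.6]
finger_gap: 1.001
gripper_force: 0.0
```

{"op": "move_arm", "data": {
  "commands": "0 0 0 0 0 10 1; 0 0 0 0 0 20 1; 0 0 0 0 0 30 1; 0 0 0 0 0 40 1; 0 0 0 0 0 50 1"
}}

```text
t: 14.98
tcp_pos: [0.6782, -0.1878, 0.2475]
tool_rot: [0.998, 0.066, -0.001, -0.001]
force: [-0.2, 0.2, -0.0]
finger_gap: 1.001
gripper_force: 0.0
```

{"op": "move_arm", "data": {
  "commands": "0 0 0 0 0 10 1; 0 0 0 0 0 20 1; 0 0 0 0 0 30 1; 0 0 0 0 0 30 1; 0 0 0 0 0 30 1"
}}

```text
t: 15.6
tcp_pos: [0.6787, -0.188, 0.2481]
tool_rot: [0.982, -0.19, -0.001, -0.0]
force: [-0.0, 0.5, -0.3]
finger_gap: 0.997
gripper_force: 0.0
```

```bash
python3 - <<'E'
from h import *
np.set_printoptions(precision=4,suppress=True)
go((.6805,-.188,.04,-22))
print(telemetry.sense()['q'])
w=snap('wrist','w3.png');a=snap('scene');b=snap('top')
for s in(w,a,b):
  H=cv2.cvtColor(s['image'],cv2.COLOR_RGB2HSV);m=((H[...,1]<110)&(H[...,2]>140)).astype(np.uint8)
  k,l,st,c=cv2.connectedComponentsWithStats(m)
  u=proj(s,(.6805,-.188,.03))
  for i in range(1,k):
    if np.linalg.norm(c[i]-u)<15 and st[i,4]>50: print(st[i],c[i],onz(s,*c[i],.03))
E
```

```text
t 15.60 tcp [ 0.6787 -0.188   0.2481] theta -21.9 F [-0.   0.5 -0.3] gap 0.997 gf 0.0
shift [  2.   -0.7 208.1] turn [-0.   0.1  0.1]
[-0.4285  0.6246  1.1929  0.      1.3253  1.5251]
[ 227  140   44   45 1513] [247.9498 162.8011] [ 0.6797 -0.185   0.03  ]
[247 268  20  24 375] [256.5893 279.0693] [ 0.6799 -0.1877  0.03  ]
```

View pics/w3.png

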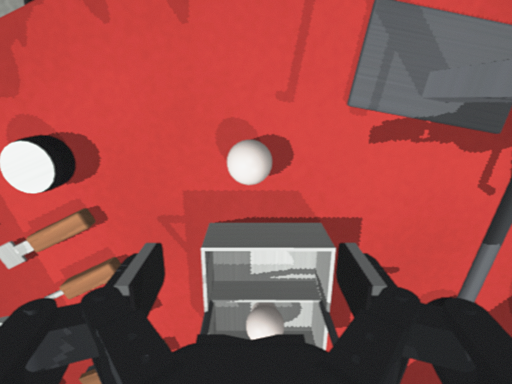

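Globe1 sits in the basket at (265,322), and globe2 is at (248,163) with clear space around it. I'll pick it.

{"op": "move_arm", "data": {
  "commands": "1 -1 50 0 0 0 1; 1 -1 105 0 0 0 1; 1 -1 155 0 0 0 1; 1 -1 190 0 0 0 1; 1 -1 205 0 0 0 1"
}}

```text
t: 16.38
tcp_pos: [0.679, -0.187, 0.0411]
tool_rot: [0.982, -0.191, -0.002, -0.001]
force: [-0.7, -0.5, 0.0]
finger_gap: 0.999
gripper_force: 0.0
```

{"op": "move_arm", "data": {
  "commands": "0 0 15 0 0 0 1; 0 0 30 0 0 0 1; 0 0 33 0 0 0 1; 0 0 34 0 0 0 0.6; 0 0 34 0 0 0 0.4"
}}

```text
t: 17.0
tcp_pos: [0.6809, -0.1879, 0.0105]
tool_rot: [0.982, -0.191, 0.001, 0.0]
force: [-1.2, 1.0, 0.4]
finger_gap: 0.7
gripper_force: 0.0
```

{"op": "move_arm", "data": {
  "commands": "0 0 0 0 0 0 0.2; 0 0 0 0 0 0 0; 0 0 0 0 0 0 -0.2; 0 0 0 0 0 0 -0.6; 0 0 0 0 0 0 -0.6"
}}

```text
t: 17.62
tcp_pos: [0.681, -0.1879, 0.0107]
tool_rot: [0.982, -0.191, 0.001, 0.0]
force: [-0.4, 0.5, 5.8]
finger_gap: 0.644
gripper_force: 21.6
```

{"op": "move_arm", "data": {
  "commands": "0 0 -10 0 0 0 -0.6; 0 0 -40 0 0 0 -0.6; 0 0 -100 0 0 0 -0.6; 0 0 -155 0 0 0 -0.6; 0 0 -200 0 0 0 -0.6"
}}

```text
t: 18.25
tcp_pos: [0.6804, -0.1877, 0.2122]
tool_rot: [0.981, -0.191, 0.001, 0.0]
force: [0.1, 0.3, -1.3]
finger_gap: 0.638
gripper_force: 21.6
```

```bash
python3 - <<'E'
from h import *
go((.5465,-.158,.2,-22),(.5465,-.158,.03,-22))
E
```

```text
t 18.25 tcp [ 0.6804 -0.1877  0.2122] theta -22.1 F [ 0.1  0.3 -1.3] gap 0.638 gf 21.6
shift [-135.3   22.8   12. ] turn [ 0.  -0.1 -0.1]
shift [  0.   0. 170.] turn [0. 0. 0.]
```

{"op": "move_arm", "data": {
  "commands": "-30 5 0 0 0 0 -0.6; -65 11 0 0 0 0 -0.6; -100 17 0 0 0 0 -0.6; -125 21 0 0 0 0 -0.6; -136 23 0 0 0 0 -0.6"
}}

```text
t: 18.88
tcp_pos: [0.5441, -0.1572, 0.2097]
tool_rot: [0.981, -0.192, -0.001, -0.0]
force: [0.5, 0.5, -0.2]
finger_gap: 0.644
gripper_force: 21.6
```

{"op": "move_arm", "data": {
  "commands": "0 0 30 0 0 0 -0.6; 0 0 70 0 0 0 -0.6; 0 0 110 0 0 0 -0.6; 0 0 140 0 0 0 -0.6; 0 0 155 0 0 0 -0.6"
}}

```text
t: 19.5
tcp_pos: [0.5456, -0.1578, 0.0529]
tool_rot: [0.981, -0.191, -0.001, -0.0]
force: [0.1, 0.7, -0.2]
finger_gap: 0.642
gripper_force: 21.6
```

{"op": "move_arm", "data": {
  "commands": "0 0 10 0 0 0 -0.6; 0 0 18 0 0 0 -0.6; 0 0 26 0 0 0 -0.6; 0 0 32 0 0 0 -0.6; 0 0 35 0 0 0 -0.6"
}}

```text
t: 20.12
tcp_pos: [0.5458, -0.1579, 0.0196]
tool_rot: [0.982, -0.191, 0.0, 0.0]
force: [-0.2, -1.2, -1.2]
finger_gap: 0.642
gripper_force: 21.6
```

{"op": "move_arm", "data": {
  "commands": "0 0 1 0 0 0 -0.6; 0 0 2 0 0 0 -0.6; 0 0 3 0 0 0 -0.6; 0 0 4 0 0 0 -0.6; 0 0 4.4 0 0 0 -0.6"
}}

```text
t: 20.75
tcp_pos: [0.5457, -0.1578, 0.0153]
tool_rot: [0.982, -0.191, 0.0, 0.0]
force: [-0.2, -0.3, -0.8]
finger_gap: 0.644
gripper_force: 21.6
```

{"op": "move_arm", "data": {
  "commands": "0 0 0.1 0 0 0 -0.6; 0 0 0.2 0 0 0 -0.6; 0 0 0.3 0 0 0 -0.6; 0 0 0.3 0 0 0 -0.6; 0 0 0.3 0 0 0 -0.6"
}}

```text
t: 21.38
tcp_pos: [0.5457, -0.1579, 0.015]
tool_rot: [0.982, -0.191, 0.0, 0.0]
force: [0.2, -0.2, -0.8]
finger_gap: 0.644
gripper_force: 21.6
```

{"op": "move_arm", "data": {
  "commands": "0 0 0.1 0 0 0 -0.6; 0 0 0.2 0 0 0 -0.6; 0 0 0.3 0 0 0 -0.6; 0 0 0.4 0 0 0 -0.6; 0 0 0.4 0 0 0 -0.6"
}}

```text
t: 22.0
tcp_pos: [0.5457, -0.1579, 0.0147]
tool_rot: [0.982, -0.191, 0.0, 0.0]
force: [-0.9, 0.0, 1.0]
finger_gap: 0.642
gripper_force: 21.7
```

Light contact is starting, so I'll release.

{"op": "move_arm", "data": {
  "commands": "0 0 0.1 0 0 0 0.25; 0 0 0.1 0 0 0 0.3; 0 0 0.1 0 0 0 0.4; 0 0 0.1 0 0 0 0.6; 0 0 0 0 0 0 0.8"
}}

```text
t: 22.62
tcp_pos: [0.5458, -0.1579, 0.0146]
tool_rot: [0.982, -0.191, 0.0, 0.0]
force: [0.4, 0.6, 0.2]
finger_gap: 0.899
gripper_force: 0.0
```

{"op": "move_arm", "data": {
  "commands": "0 0 0 0 0 0 1; 0 0 -10 0 0 0 1; 0 0 -30 0 0 0 1; 0 0 -70 0 0 0 1; 0 0 -115 0 0 0 1"
}}

```text
t: 23.25
tcp_pos: [0.5453, -0.1577, 0.1308]
tool_rot: [0.981, -0.191, -0.001, -0.0]
force: [0.0, 0.1, 0.1]
finger_gap: 0.997
gripper_force: 0.0
```

{"op": "move_arm", "data": {
  "commands": "0 0 -30 0 0 0 1; 0 0 -70 0 0 0 1; 0 0 -110 0 0 0 1; 0 0 -130 0 0 0 1; 0 0 -130 0 0 0 1"
}}

```text
t: 23.88
tcp_pos: [0.5466, -0.1582, 0.262]
tool_rot: [0.982, -0.191, 0.002, 0.001]
force: [-0.0, 0.6, 1.0]
finger_gap: 1.001
gripper_force: 0.0
```

```bash
python3 - <<'E'
from h import *
go((.4965,-.1378,.25,68),(.4965,-.1378,.25,-112))
E
```

```text
t 23.88 tcp [ 0.5466 -0.1582  0.262 ] theta -22.1 F [-0.   0.6  1. ] gap 1.001 gf 0.0
shift [-54.1  -0.1  11.8] turn [  0.2  -0.2 -90.1]
shift [0. 0. 0.] turn [ -0.  -0. 180.]
```

{"op": "move_arm", "data": {
  "commands": "-10 0 0 0 0 -10 1; -20 0 0 0 0 -20 1; -32 0 0 0 0 -30 1; -45 0 0 0 0 -40 1; -54 0 0 0 0 -50 1"
}}

```text
t: 24.5
tcp_pos: [0.4941, -0.1368, 0.2582]
tool_rot: [0.97, 0.244, -0.001, -0.001]
force: [0.5, -0.1, -0.8]
finger_gap: 0.995
gripper_force: 0.0
```

{"op": "move_arm", "data": {
  "commands": "0 0 0 0 0 -10 1; 0 0 0 0 0 -20 1; 0 0 0 0 0 -30 1; 0 0 0 0 0 -40 1; 0 0 0 0 0 -40 1"
}}

```text
t: 25.12
tcp_pos: [0.4948, -0.1371, 0.2585]
tool_rot: [0.83, 0.558, -0.001, -0.001]
force: [-0.2, 0.7, -0.2]
finger_gap: 1.001
gripper_force: 0.0
```

```bash
python3 - <<'E'
from h import *
np.set_printoptions(precision=4,suppress=True)
w=snap('wrist','w4.png');go((.4965,-.1378,.135,68))
b=R.from_euler('z',-22,degrees=True)
for p in((0,0,.163),(0,.025,.163),(0,-.025,.163),(0,.076,.155),(0,-.076,.155)):
    print(p,np.round(proj(w,b.apply(p)+[.4965,-.1378,0])))
E
```

```text
t 25.18 tcp [ 0.495  -0.1372  0.2586] theta 67.8 F [ 0.9 -0.2  0.1] gap 1.005 gf 0.0
shift [  0.    1.9 123.6] turn [-0.1 -0.  -0.2]
(0, 0, 0.163) [252. 192.]
(0, 0.025, 0.163) [252. 163.]
(0, -0.025, 0.163) [252. 219.]
(0, 0.076, 0.155) [252.  99.]
(0, -0.076, 0.155) [252. 266.]
```

View pics/w4.png

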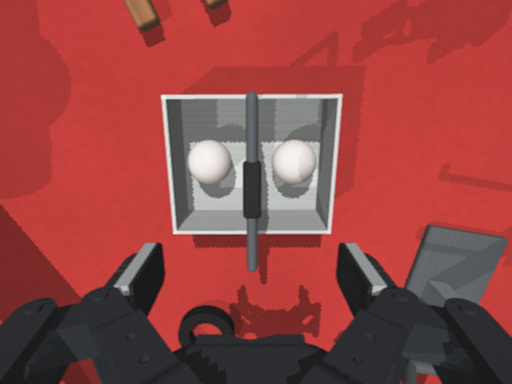

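Both globes are in their bays at (210,162) and (294,162), and the sleeve at (252,189) matches the prediction. I'll grasp the handle.

{"op": "move_arm", "data": {
  "commands": "1 2 30 0 0 0 1; 1 2 65 0 0 0 1; 1 2 100 0 0 0 1; 1 2 120 0 0 0 1; 1 2 123 0 0 0 1",
  "grip_force": 80
}}

```text
t: 25.8
tcp_pos: [0.4967, -0.1368, 0.135]
tool_rot: [0.83, 0.558, -0.001, -0.002]
force: [0.3, -0.1, -0.3]
finger_gap: 1.0
gripper_force: 0.0
```

{"op": "move_arm", "data": {
  "commands": "0 0 0 0 0 0 0.5; 0 0 0 0 0 0 0; 0 0 0 0 0 0 -0.4; 0 0 0 0 0 0 -0.7; 0 0 0 0 0 0 -0.9"
}}

```text
t: 26.42
tcp_pos: [0.4966, -0.1368, 0.1368]
tool_rot: [0.829, 0.559, -0.001, -0.001]
force: [-4.0, 1.5, 4.4]
finger_gap: 0.171
gripper_force: 78.3
```

{"op": "move_arm", "data": {
  "commands": "0 0 0 0 0 0 -1; 0 0 0 0 0 0 -1; 0 0 0 0 0 0 -1; 0 0 -1 0 0 0 -1; 0 0 -2 0 0 0 -1"
}}

```text
t: 27.05
tcp_pos: [0.4983, -0.1375, 0.138]
tool_rot: [0.829, 0.559, 0.0, 0.0]
force: [-0.5, 0.4, -5.5]
finger_gap: 0.177
gripper_force: 78.0
```

{"op": "move_arm", "data": {
  "commands": "0 0 -2 0 0 0 -1; 0 0 -5 0 0 0 -1; 0 0 -10 0 0 0 -1; 0 0 -15 0 0 0 -1; 0 0 -15 0 0 0 -1"
}}

```text
t: 27.68
tcp_pos: [0.4984, -0.1376, 0.1543]
tool_rot: [0.829, 0.559, 0.0, 0.001]
force: [-0.2, -0.1, -5.6]
finger_gap: 0.177
gripper_force: 78.1
```

```bash
python3 - <<'E'
from h import *
# seat (.555,-.355), stand x (.848,-.530)
S=np.array([.555,-.355]);X=np.array([.848,-.530])
A=S-.10*X
z=.265-.019
go((.4965,-.1378,z,68),(*A,z,58),(*S,z,58),(*S,.206,58))
E
```

```text
t 27.68 tcp [ 0.4984 -0.1376  0.1543] theta 67.9 F [-0.2 -0.1 -5.6] gap 0.177 gf 78.1
shift [ -0.9  -1.5 -91.7] turn [ 0.1  0.  -0.1]
shift [-162.1   37.1    0. ] turn [ 0.  0. 10.]
shift [ -0. 100.   0.] turn [0. 0. 0.]
shift [ 0.  0. 40.] turn [0. 0. 0.]
```

{"op": "move_arm", "data": {
  "commands": "0 0 -8 0 0 0 -1; 0 0 -25 0 0 0 -1; 0 0 -45 0 0 0 -1; 0 0 -65 0 0 0 -1; 0 0 -80 0 0 0 -1"
}}

```text
t: 28.3
tcp_pos: [0.4979, -0.1374, 0.2348]
tool_rot: [0.829, 0.559, 0.0, 0.0]
force: [-0.2, -0.2, -6.5]
finger_gap: 0.169
gripper_force: 78.4
```

{"op": "move_arm", "data": {
  "commands": "-4 1 -6 0 0 0 -1; -14 3 -10 0 0 1 -1; -29 6 -12 0 0 2 -1; -46 10 -12 0 0 3 -1; -64 14 -12 0 0 4 -1"
}}

```text
t: 28.92
tcp_pos: [0.4864, -0.2035, 0.2451]
tool_rot: [0.849, 0.529, -0.0, -0.0]
force: [-0.6, -0.5, -5.8]
finger_gap: 0.17
gripper_force: 78.4
```

{"op": "move_arm", "data": {
  "commands": "-18 4 0 0 0 1 -1; -38 9 0 0 0 2 -1; -58 14 0 0 0 4 -1; -75 18 0 0 0 5 -1; -90 21 0 0 0 6 -1"
}}

```text
t: 29.55
tcp_pos: [0.4658, -0.2932, 0.2456]
tool_rot: [0.875, 0.484, 0.0, -0.0]
force: [-0.3, -0.2, -5.9]
finger_gap: 0.167
gripper_force: 78.4
```

```bash
python3 - <<'E'
from h import *
S=np.array([.555,-.355]);X=np.array([.848,-.530])
A=S-.10*X
go((*A,.246,58),(*S,.246,58))
E
```

```text
t 29.55 tcp [ 0.4658 -0.2932  0.2456] theta 57.8 F [-0.3 -0.2 -5.9] gap 0.167 gf 78.4
shift [-5.1  8.4 -0.4] turn [ 0.  -0.  -0.2]
shift [ -0. 100.   0.] turn [0. 0. 0.]
```

{"op": "move_arm", "data": {
  "commands": "-1 2 0 0 0 0 -1; -3 6 0 0 0 0 -1; -4 14 0 0 0 0 -1; -5 26 0 0 0 0 -1; -5 40 0 0 0 0 -1"
}}

```text
t: 30.18
tcp_pos: [0.4985, -0.3179, 0.2457]
tool_rot: [0.875, 0.484, 0.0, 0.0]
force: [0.2, -0.4, -6.4]
finger_gap: 0.169
gripper_force: 78.4
```

{"op": "move_arm", "data": {
  "commands": "0 15 0 0 0 0 -1; 0 30 0 0 0 0 -1; 0 45 0 0 0 0 -1; 0 59 0 0 0 0 -1; 0 69 0 0 0 0 -1"
}}

```text
t: 30.8
tcp_pos: [0.5571, -0.3547, 0.2452]
tool_rot: [0.875, 0.484, 0.0, 0.0]
force: [0.1, 0.2, -6.0]
finger_gap: 0.168
gripper_force: 78.4
```

{"op": "move_arm", "data": {
  "commands": "0 0 5 0 0 0 -1; 0 0 12 0 0 0 -1; 0 0 20 0 0 0 -1; 0 0 27 0 0 0 -1; 0 0 32 0 0 0 -1"
}}

```text
t: 31.42
tcp_pos: [0.5555, -0.3539, 0.2129]
tool_rot: [0.875, 0.484, -0.0, -0.0]
force: [-0.0, -0.6, -5.3]
finger_gap: 0.171
gripper_force: 78.3
```

```bash
python3 - <<'E'
from h import *
s=snap('scene');i=cv2.cvtColor(s['image'],cv2.COLOR_RGB2BGR)[150:350,60:300]
cv2.imwrite('pics/hang1.png',cv2.resize(i,None,fx=3,fy=3,interpolation=2))
go((.555,-.355,.206,58))
E
```

```text
t 31.48 tcp [ 0.5554 -0.3538  0.2123] theta 57.9 F [-0.1  0.6 -6.8] gap 0.171 gf 78.3
shift [-1.2  0.4  6.3] turn [-0.1 -0.  -0.1]
```

View pics/hang1.png

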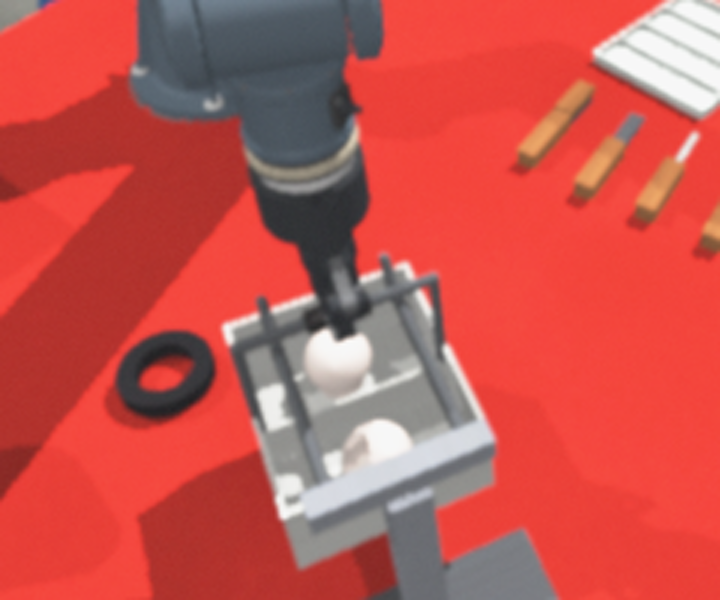

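The bar lies across both prongs, which cross it near (270,340) and (395,290), behind the tips, with both globes inside. I'll lower the last millimetres.

{"op": "move_arm", "data": {
  "commands": "0 0 2 0 0 0 -1; 0 0 4 0 0 0 -1; 0 0 5 0 0 0 -1; 0 0 6 0 0 0 -1; 0 0 6 0 0 0 -1"
}}

```text
t: 32.1
tcp_pos: [0.5558, -0.3541, 0.2076]
tool_rot: [0.875, 0.484, -0.0, -0.0]
force: [-0.0, -0.2, -5.5]
finger_gap: 0.176
gripper_force: 78.3
```

{"op": "move_arm", "data": {
  "commands": "0 0 0.5 0 0 0 -1; 0 0 1 0 0 0 -1; 0 0 1.5 0 0 0 -1; 0 0 2 0 0 0 -1; 0 0 2 0 0 0 -1"
}}

```text
t: 32.72
tcp_pos: [0.5559, -0.3542, 0.2065]
tool_rot: [0.875, 0.484, 0.0, 0.0]
force: [-0.7, 1.8, -0.4]
finger_gap: 0.167
gripper_force: 79.1
```

{"op": "move_arm", "data": {
  "commands": "0 0 0 0 0 0 -0.6; 0 0 0 0 0 0 -0.5; 0 0 0 0 0 0 -0.3; 0 0 0 0 0 0 0; 0 0 0 0 0 0 0.4"
}}

```text
t: 33.35
tcp_pos: [0.5559, -0.3542, 0.2056]
tool_rot: [0.875, 0.484, 0.0, 0.0]
force: [0.2, 1.0, 0.7]
finger_gap: 0.692
gripper_force: 0.0
```

{"op": "move_arm", "data": {
  "commands": "0 0 0 0 0 0 0.8; 0 0 -5 0 0 0 1; 0 0 -20 0 0 0 1; 0 0 -45 0 0 0 1; 0 0 -75 0 0 0 1"
}}

```text
t: 33.98
tcp_pos: [0.5558, -0.3541, 0.2821]
tool_rot: [0.875, 0.484, 0.0, 0.0]
force: [0.9, 0.0, -0.3]
finger_gap: 1.002
gripper_force: 0.0
```

{"op": "move_arm", "data": {
  "commands": "0 0 -10 0 0 0 1; 0 0 -20 0 0 0 1; 0 0 -20 0 0 0 1; 0 0 -20 0 0 0 1; 0 0 -20 0 0 0 1"
}}

```text
t: 34.6
tcp_pos: [0.5555, -0.3538, 0.2995]
tool_rot: [0.875, 0.484, -0.0, -0.001]
force: [0.1, 0.4, 0.2]
finger_gap: 1.001
gripper_force: 0.0
```

```bash
python3 - <<'E'
from h import *
np.set_printoptions(precision=4,suppress=True)
w=snap('wrist','w5.png');a=snap('scene','s5.png');b=snap('top','t5.png')
go()
for n,s in(('scene',a),('top',b)):
    h=cv2.cvtColor(s['image'],cv2.COLOR_RGB2HSV).astype(int)
    m=((h[...,0]>=6)&(h[...,0]<=20)&(h[...,1]>100)&(h[...,2]>70)).astype(np.uint8)
    k,l,st,c=cv2.connectedComponentsWithStats(m)
    for i in range(1,k):
        p=onz(s,*c[i],.024)
        if 100<st[i,4]<500 and .3<p[0]<.8 and -.5<p[1]<.4: print(n,st[i],c[i],p[:2])
cv2.imwrite('pics/w5b.png',np.hstack([cv2.imread('pics/w5.png')[:,60:460],cv2.resize(cv2.imread('pics/t5.png')[120:270,250:406],(399,384))]))
E
```

```text
t 34.75 tcp [ 0.5557 -0.354   0.3   ] theta 57.9 F [ 0.5  0.  -0.1] gap 1.005 gf 0.0
scene [232 177  26  29 279] [244.3011 191.0538] [0.4464 0.1146]
scene [251 195  18  21 187] [259.3102 205.3476] [0.5305 0.0788]
scene [272 202  16  22 194] [279.2113 212.7526] [0.6058 0.0831]
scene [294 211  17  23 203] [301.2759 222.0936] [0.6879 0.0829]
top [212 163  26  10 201] [225.2935 167.7761] [0.6836 0.0905]
top [213 185  26  11 209] [225.7847 190.3445] [0.6005 0.0924]
top [216 206  26  11 213] [228.493  211.1549] [0.5249 0.0862]
top [197 230  43  11 340] [217.6912 235.2794] [0.4416 0.1276]
```

View pics/w5b.png

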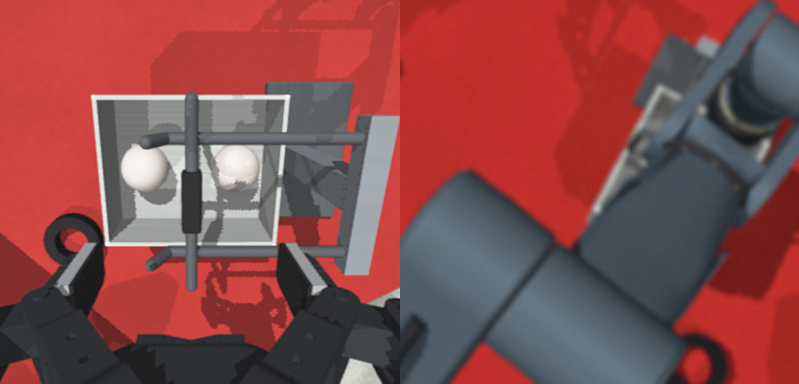

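The basket hangs on both prongs, with the bar crossing at (190,139) and (190,252) behind the tips, and both globes inside. Next I'll look at the tools.

{"op": "move_arm", "data": {
  "commands": "40 -25 -10 0 0 -3 1; 85 -52 -20 0 0 -6 1; 130 -80 -30 0 0 -9 1; 170 -105 -30 0 0 -12 1; 214 -132 -30 0 0 -16 1"
}}

```text
t: 35.38
tcp_pos: [0.5576, -0.1013, 0.3309]
tool_rot: [0.799, 0.602, 0.0, 0.0]
force: [1.1, 0.4, 0.3]
finger_gap: 1.0
gripper_force: 0.0
```

```bash
python3 - <<'E'
from h import *
go((.56,.15,.33,90))
E
```

```text
t 35.38 tcp [ 0.5576 -0.1013  0.3309] theta 74.0 F [1.1 0.4 0.3] gap 1.000 gf 0.0
shift [242.3 -66.9   0.8] turn [  0.   0. -16.]
```

{"op": "move_arm", "data": {
  "commands": "48 -13 0 0 0 -3 1; 97 -27 0 0 0 -6 1; 145 -40 0 0 0 -9 1; 194 -54 0 0 0 -12 1; 242 -67 1 0 0 -16 1"
}}

```text
t: 36.0
tcp_pos: [0.5602, 0.1501, 0.3297]
tool_rot: [0.707, 0.707, 0.0, 0.0]
force: [0.3, -0.3, 0.3]
finger_gap: 0.998
gripper_force: 0.0
```

{"op": "move_arm", "data": {
  "commands": "0 0 0 0 0 0 1; 0 0 0 0 0 0 1; 0 0 0 0 0 0 1; 0 0 0 0 0 0 1; 0 0 0 0 0 0 1"
}}

```text
t: 36.62
tcp_pos: [0.5604, 0.1475, 0.3297]
tool_rot: [0.708, 0.706, -0.0, 0.0]
force: [-0.3, 0.4, 0.7]
finger_gap: 1.001
gripper_force: 0.0
```

```bash
cat >> h.py <<'E'
def comps(s,kind,zp,amin=60,box=(.3,.85,-.1,.5)):
    """colour blobs: image centroid, world centroid, long-axis angle, size on plane zp"""
    h=cv2.cvtColor(s['image'],cv2.COLOR_RGB2HSV).astype(int);H,S,V=h[...,0],h[...,1],h[...,2]
    m=((H>=6)&(H<=20)&(S>100)&(V>60)) if kind=='wood' else (S<110)&(V>110)
    m=cv2.morphologyEx(m.astype(np.uint8),cv2.MORPH_OPEN,np.ones((2,2)))
    k,l,st,c=cv2.connectedComponentsWithStats(m);out=[]
    for i in range(1,k):
        p=onz(s,*c[i],zp)
        if st[i,4]<amin or not(box[0]<p[0]<box[1] and box[2]<p[1]<box[3]): continue
        cn=cv2.findContours((l==i).astype(np.uint8),0,1)[0][0].reshape(-1,2)
        w=np.array([onz(s,*q,zp)[:2] for q in cn],np.float32)
        r=cv2.minAreaRect(w*1000);b=cv2.boxPoints(r);e=[b[1]-b[0],b[2]-b[1]];e=max(e,key=np.linalg.norm)
        out.append((c[i].round(1),(np.array(r[0])).round(1),round(np.degrees(np.arctan2(e[1],e[0]))%180,1),np.sort(np.round(r[1],1))))
    return out
E
python3 - <<'E'
from h import *
np.set_printoptions(precision=4,suppress=True)
go()
w=snap('wrist','w6.png')
b=snap('top');a=snap('scene')
for n,s in(('w',w),('top',b)):
    for o in comps(s,'wood',.024): print(n,'wood',*o)
    for o in comps(s,'pale',.016,300): print(n,'pale',*o)
E
```

```text
t 36.62 tcp [0.5604 0.1475 0.3297] theta 89.8 F [-0.3  0.4  0.7] gap 1.001 gf 0.0
w wood [175.3 161.6] [445.9 127.6] 92.2 [ 29.1 149.8]
w wood [277.2 183.2] [603.8  94.5] 94.2 [26.7 92.2]
w wood [328.8 183.2] [685.8  94.1] 93.7 [28.4 91.7]
w wood [229.7 187. ] [528.5  88.2] 93.8 [26.7 89.9]
w pale [213.7  38.2] [507.1 310.2] 170.1 [114.  181.3]
w pale [386.9  27.2] [751.4 316.7] 92.2 [23.2 53. ]
w pale [329.  133.1] [682.3 167.4] 93.7 [36.7 62.9]
w pale [390.8 208.7] [793.6  48.6] 179.7 [68.8 69.9]
w pale [134.3 268.9] [355.5 -59.7] 59.5 [ 28.5 121.2]
w pale [367.5 268.2] [767.3 -60. ] 120.1 [ 28.5 117.6]
top wood [228.7 168.6] [680.2  78.7] 92.8 [31.1 68.9]
top wood [230.4 190.9] [597.7  75.8] 95.2 [30.4 62.7]
top wood [232.1 212.1] [521.4  78.1] 94.1 [30.2 79.7]
top wood [231.7 235.1] [439.9  79.6] 86.9 [28.  59.4]
top pale [214.9 172.5] [677.3 130.1] 3.7 [ 20.5 255.6]
top pale [191.8 148.4] [765.7 210. ] 90.9 [ 62.3 113.3]
top pale [151.8 213.5] [609.4 342.6] 169.8 [192.9 383.9]
```

View pics/w6.png

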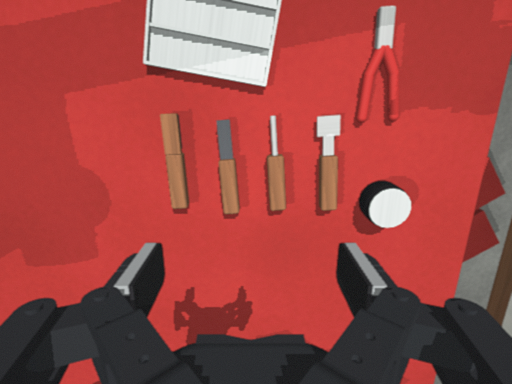

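The wrist view shows the brush at (175,160), the file at (228,165), the screwdriver at (276,165) and the scraper at (329,163), all undisturbed. The tray's near edge runs from (143,65) to (268,85).

```bash
python3 - <<'E'
from h import *
np.set_printoptions(precision=4,suppress=True)
w=snap('wrist');S={}
for n in('scene','top'):
    s=snap(n);s['image']=cv2.cvtColor(cv2.imread(f'pics/{n}0.png'),cv2.COLOR_BGR2RGB);S[n]=s
    for o in comps(s,'pale',.016,1000,(.4,.6,.3,.4)): print(n,*o)
a,b=S['scene'],S['top']
def corners(s):
    h=cv2.cvtColor(s['image'],cv2.COLOR_RGB2HSV);m=((h[...,1]<110)&(h[...,2]>110)).astype(np.uint8)
    k,l,st,c=cv2.connectedComponentsWithStats(m);j=l[tuple(int(v) for v in np.round(proj(s,(.51,.352,.01)))[::-1])]
    if j==0:
        j=1+np.argmin([np.linalg.norm(q-proj(s,(.51,.352,.01))) for q in c[1:]])
    cn=cv2.findContours((l==j).astype(np.uint8),0,1)[0][0]
    hull=cv2.convexHull(cn)
    e=1
    while len(q:=cv2.approxPolyDP(hull,e,True))>4:e+=.5
    q=q.reshape(-1,2);P=[onz(s,*p,.016)[:2] for p in q];i=np.argsort([np.arctan2(*(p-np.mean(P,0))[::-1]) for p in P]);return q[i],np.array(P)[i]
qa,Pa=corners(a);qb,Pb=corners(b);print(Pa,Pb,sep='\n')
for i in range(4):print(two(a,qa[i],b,qb[i]))
P=(Pa+Pb)/2;print('ctr',P.mean(0))
for i in range(4):d=P[i-3]-P[i];print(np.linalg.norm(d),np.degrees(np.arctan2(d[1],d[0])))
# handle heights: wrist vs scene (current)
s=snap('scene')
for u,x in(((277.2,183.2),.604),((328.8,183.2),.686),((229.7,187.),.5285),((175.3,161.6),.446)):
    for o in comps(s,'wood',.024,60,(.3,.8,-.1,.3)):
        if abs(o[1][0]/1000-x)<.03: print(x,two(w,u,s,o[0]),o[2])
E
```

```text
scene [291.4 167.8] [519.8 347.2] 79.6 [190.4 226.9]
top [154.  220.2] [509.9 351.8] 79.8 [185.5 210.1]
[[0.4192 0.2563]
 [0.5862 0.2269]
 [0.6196 0.4373]
 [0.4377 0.4662]]
[[0.4092 0.2676]
 [0.5823 0.2387]
 [0.6188 0.4408]
 [0.4448 0.4724]]
(array([0.411 , 0.2695, 0.004 ]), np.float64(0.0009319024456428574))
(array([0.583 , 0.2388, 0.0063]), np.float64(0.0034129967498478194))
(array([0.6189, 0.4411, 0.0135]), np.float64(0.0011014992276393819))
(array([0.441 , 0.4695, 0.0166]), np.float64(0.009153967968337317))
ctr [0.5147 0.3508]
0.17254109754799174 -9.737003313469575
0.20921395904573606 80.38622195710437
0.18048919826306073 170.34486322702614
0.2091242709672108 -97.43553964486392
0.604 (array([0.6052, 0.0929, 0.0111]), np.float64(0.0006060284162791855)) 94.6
0.686 (array([0.6886, 0.0923, 0.011 ]), np.float64(0.0007037540203817036)) 92.8
0.5285 (array([0.5285, 0.0873, 0.0121]), np.float64(0.0020426434760537787)) 94.2
0.446 (array([0.4414, 0.1284, 0.0072]), np.float64(0.0008225359830447965)) 93.5
```

```bash
cat >> h.py <<'E'
C=np.array([.5135,.3545]);ty=np.array([.1736,.9848]);tx=np.array([.9848,-.1736])
def slot(k,z,g=.025,dx=0): return (*(C+(-.075+.05*k)*ty+(g+dx)*tx),z,170)
E
python3 - <<'E'
from h import *
g=(.6867,.0975)
go((*g,.1,93.7),(*g,.012,93.7),(*g,.1,93.7),slot(3,.1),slot(3,.02))
E
```

```text
t 36.98 tcp [0.5602 0.1484 0.3296] theta 89.9 F [-0.   0.5 -0.1] gap 1.000 gf 0.0
shift [-50.7 126.5 229.6] turn [ 0.  -0.  -3.8]
shift [ 0.  0. 88.] turn [0. 0. 0.]
shift [  0.   0. -88.] turn [0. 0. 0.]
shift [ 334.6 -114.2    0. ] turn [  0.    0.  -76.3]
shift [ 0.  0. 80.] turn [0. 0. 0.]
```

{"op": "move_arm", "data": {
  "commands": "-10 26 40 0 0 -1 1; -20 52 85 0 0 -2 0.6; -31 80 130 0 0 -3 0.4; -42 105 180 0 0 -3.8 0.3; -51 126 229 0 0 -3.8 0.3",
  "grip_force": 50
}}

```text
t: 37.6
tcp_pos: [0.6874, 0.0968, 0.099]
tool_rot: [0.684, 0.73, 0.0, 0.0]
force: [0.3, 0.3, 0.2]
finger_gap: 0.649
gripper_force: 0.0
```

{"op": "move_arm", "data": {
  "commands": "0 0 0 0 0 0 0.3; 0 0 30 0 0 0 0.3; 0 0 55 0 0 0 0.3; 0 0 78 0 0 0 0.3; 0 0 88 0 0 0 0.3"
}}

```text
t: 38.22
tcp_pos: [0.6859, 0.0976, 0.0127]
tool_rot: [0.684, 0.73, -0.0, -0.0]
force: [0.5, 0.1, -0.7]
finger_gap: 0.653
gripper_force: 0.0
```

```bash
python3 - <<'E'
from h import *
w=snap('wrist','w7.png')
go((.6867,.0975,.012,93.7))
for o in comps(w,'wood',.024): print(*o)
E
```

```text
t 38.27 tcp [0.6854 0.0975 0.0116] theta 93.7 F [-0.4  0.  -0.1] gap 0.652 gf 0.0
shift [-0.1  1.3 -0.4] turn [-0.1 -0.   0. ]
[ 88.7 222.6] [607.1 105.3] 94.2 [33.6 74.8]
[249.6 249.9] [686.3  96.1] 93.8 [25.8 92.2]
[  2.9 290.9] [558.7  69.2] 79.7 [ 4.1 23.4]
```

View pics/w7.png

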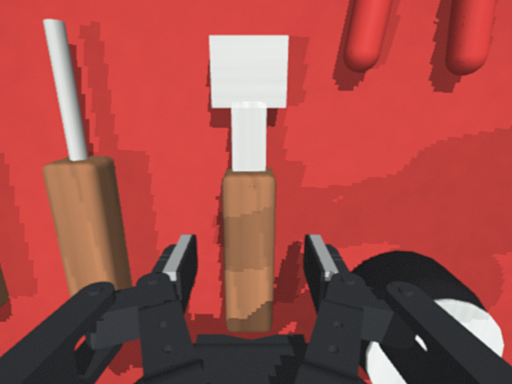

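The scraper handle (225–275 px) is centred between the pads, so I'll close and lift.

{"op": "move_arm", "data": {
  "commands": "3 1 0 0 0 0 0; 3 1 0 0 0 0 -0.4; 3 1 0 0 0 0 -0.8; 3 1 0 0 0 0 -1; 3 1 0 0 0 0 -1"
}}

```text
t: 38.9
tcp_pos: [0.688, 0.1005, 0.0141]
tool_rot: [0.684, 0.73, 0.001, 0.001]
force: [-1.0, 1.1, 5.1]
finger_gap: 0.288
gripper_force: 52.0
```

{"op": "move_arm", "data": {
  "commands": "0 0 0 0 0 0 -1; 0 0 -10 0 0 0 -1; 0 0 -30 0 0 0 -1; 0 0 -55 0 0 0 -1; 0 0 -88 0 0 0 -1"
}}

```text
t: 39.52
tcp_pos: [0.6865, 0.1001, 0.1017]
tool_rot: [0.684, 0.73, -0.0, -0.0]
force: [-0.8, -0.8, -0.3]
finger_gap: 0.288
gripper_force: 51.2
```

```bash
python3 - <<'E'
from h import *
go(slot(3,.1),slot(3,.03))
E
```

```text
t 39.52 tcp [0.6865 0.1001 0.1017] theta 93.7 F [-0.8 -0.8 -0.3] gap 0.288 gf 51.2
shift [ 332.  -114.1    1.8] turn [ -0.1  -0.  -76.3]
shift [ 0.  0. 70.] turn [0. 0. 0.]
```

{"op": "move_arm", "data": {
  "commands": "33 -11 0 0 0 -8 -1; 66 -23 0 0 0 -16 -1; 100 -34 0 0 0 -24 -1; 133 -46 0 0 0 -32 -1; 166 -57 2 0 0 -40 -1"
}}

```text
t: 40.15
tcp_pos: [0.6192, 0.2632, 0.1001]
tool_rot: [0.391, 0.92, 0.0, 0.001]
force: [-0.4, 0.5, -0.7]
finger_gap: 0.288
gripper_force: 51.3
```

{"op": "move_arm", "data": {
  "commands": "33 13 0 0 0 -8 -1; 66 26 0 0 0 -16 -1; 100 38 0 0 0 -24 -1; 140 54 0 0 0 -32 -1; 164 63 0 0 0 -36.3 -1"
}}

```text
t: 40.78
tcp_pos: [0.5507, 0.4263, 0.0999]
tool_rot: [0.085, 0.996, 0.0, 0.0]
force: [-0.0, -0.8, -0.3]
finger_gap: 0.284
gripper_force: 51.3
```

```bash
python3 - <<'E'
from h import *
w=snap('wrist','w8.png')
go(slot(3,.1,.0256),slot(3,.03,.0256))
for o in comps(w,'wood',.11): print(*o)
for o in comps(w,'pale',.016,300,(.3,.8,.1,.6)): print(*o)
for p in((-89,-102),(89,-102),(-89,102),(89,102)): print(p,np.round(proj(w,(*(C+p[0]/1000*tx+p[1]/1000*ty),.016))))
E
```

```text
t 40.83 tcp [0.5492 0.4291 0.0999] theta 170.4 F [-1.   1.2 -0.9] gap 0.289 gf 51.3
shift [-3.4 -4.7 -0.1] turn [ 0.2 -0.   0.4]
shift [ 0.  0. 70.] turn [0. 0. 0.]
[251.4 254.9] [556.1 426.3] 169.9 [25.5 92.4]
[146.5 139.2] [515.1 357.3] 79.8 [180.9 207.6]
(-89, -102) [-6. 40.]
(89, -102) [ 45. 265.]
(-89, 102) [286.  42.]
(89, 102) [278. 266.]
```

View pics/w8.png

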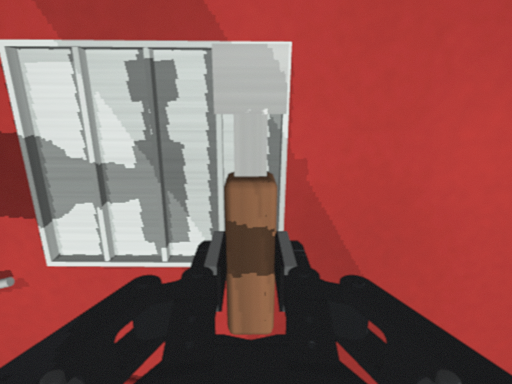

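The scraper is level in the grip, and the tray corners at (47,266) and (291,42) agree within 3 mm of my estimate; I'll take the corrected centre.

```bash
sed -i 's/^C=np.array.*;ty=/C=np.array([.5145,.3562]);ty=/' h.py; python3 - <<'E'
from h import *
go(slot(3,.03,.023),slot(3,.018,.023))
E
```

```text
t 40.83 tcp [0.5492 0.4291 0.0999] theta 170.4 F [-1.   1.2 -0.9] gap 0.289 gf 51.3
shift [-1.5 -3.  69.9] turn [ 0.2 -0.   0.4]
shift [ 0.  0. 12.] turn [0. 0. 0.]
```

{"op": "move_arm", "data": {
  "commands": "0 0 10 0 0 0 -1; 0 0 25 0 0 0 -1; 0 0 40 0 0 0 -1; 0 0 50 0 0 0 -1; 0 0 50 0 0 0 -1"
}}

```text
t: 41.45
tcp_pos: [0.5509, 0.4233, 0.0469]
tool_rot: [0.087, 0.996, -0.001, -0.001]
force: [0.0, 0.2, 0.1]
finger_gap: 0.282
gripper_force: 51.2
```

```bash
python3 - <<'E'
from h import *
go(slot(3,.03,.023),slot(3,.018,.023))
E
```

```text
t 41.45 tcp [0.5509 0.4233 0.0469] theta 170.0 F [0.  0.2 0.1] gap 0.282 gf 51.2
shift [ 1.2  2.6 16.9] turn [-0.1 -0.1 -0. ]
shift [ 0.  0. 12.] turn [0. 0. 0.]
```

{"op": "move_arm", "data": {
  "commands": "1 2 5 0 0 0 -1; 1 2 10 0 0 0 -1; 1 2 15 0 0 0 -1; 1 2 20 0 0 0 -1; 1 2 24 0 0 0 -1"
}}

```text
t: 42.08
tcp_pos: [0.5508, 0.4264, 0.0243]
tool_rot: [0.087, 0.996, -0.0, -0.0]
force: [-0.1, 0.0, -1.2]
finger_gap: 0.29
gripper_force: 51.2
```

{"op": "move_arm", "data": {
  "commands": "0 0 1 0 0 0 -1; 0 0 2 0 0 0 -1; 0 0 3 0 0 0 -1; 0 0 4 0 0 0 -1; 0 0 4 0 0 0 -1"
}}

```text
t: 42.7
tcp_pos: [0.5508, 0.4264, 0.0206]
tool_rot: [0.087, 0.996, -0.0, -0.0]
force: [-0.2, 0.4, -0.5]
finger_gap: 0.287
gripper_force: 51.2
```

{"op": "move_arm", "data": {
  "commands": "0 0 0.5 0 0 0 -1; 0 0 1 0 0 0 -1; 0 0 1.5 0 0 0 -1; 0 0 2 0 0 0 -1; 0 0 2 0 0 0 -1"
}}

```text
t: 43.32
tcp_pos: [0.5508, 0.4264, 0.0185]
tool_rot: [0.087, 0.996, -0.0, -0.0]
force: [-0.2, 0.0, -0.5]
finger_gap: 0.289
gripper_force: 51.2
```

{"op": "move_arm", "data": {
  "commands": "0 0 0.5 0 0 0 -1; 0 0 1 0 0 0 -1; 0 0 1 0 0 0 -1; 0 0 1 0 0 0 -1; 0 0 1 0 0 0 -1"
}}

```text
t: 43.95
tcp_pos: [0.5509, 0.4265, 0.0181]
tool_rot: [0.087, 0.996, 0.0, 0.0]
force: [-1.4, -0.3, 5.0]
finger_gap: 0.284
gripper_force: 52.0
```

Contact with the floor at 5 N, so I'll release and go up.

{"op": "move_arm", "data": {
  "commands": "0 0 0 0 0 0 -0.3; 0 0 0 0 0 0 -0.2; 0 0 0 0 0 0 -0.15; 0 0 -8 0 0 0 -0.15; 0 0 -25 0 0 0 -0.1"
}}

```text
t: 44.58
tcp_pos: [0.5504, 0.4261, 0.0426]
tool_rot: [0.087, 0.996, -0.0, -0.001]
force: [-0.1, -0.6, -0.4]
finger_gap: 0.449
gripper_force: 0.0
```

{"op": "move_arm", "data": {
  "commands": "0 0 -20 0 0 0 0; 0 0 -50 0 0 0 0.3; 0 0 -80 0 0 0 0.3; 0 0 -100 0 0 0 0.3; 0 0 -100 0 0 0 0.3"
}}

```text
t: 45.2
tcp_pos: [0.5521, 0.4272, 0.1456]
tool_rot: [0.087, 0.996, 0.001, 0.002]
force: [0.2, -0.5, 0.0]
finger_gap: 0.65
gripper_force: 0.0
```

```bash
python3 - <<'E'
from h import *
w=snap('wrist','w9.png')
for o in comps(w,'wood',.028): print('w',*o,'tray xy',((o[1]/1000-C)@tx).round(4),((o[1]/1000-C)@ty).round(4))
for n in('scene','top'):
    for o in comps(snap(n),'wood',.024): print(n,*o)
go((.604,.0985,.1,94.2))
E
```

```text
w [249.8 186.7] [558.1 426.4] 169.6 [24.  88.2] tray xy 0.0308 0.0767
scene [310.1 159.7] [565.4 417.3] 168.2 [41.7 90.1]
scene [245.1 192.6] [454.  117.3] 91.3 [ 38.6 167.9]
scene [260.2 206.3] [535.4  78.2] 93.8 [ 32.6 107.1]
scene [276.1 209.2] [588.3  94.2] 94.0 [ 31.1 107. ]
top [224.1 197.6] [574.7  99. ] 95.2 [30.8 89.9]
top [229.3 212.2] [521.4  83.1] 94.1 [29.3 89.7]
top [219.2 236.1] [438.6 123.1] 90.9 [ 29.5 147.6]
t 45.35 tcp [0.55   0.4259 0.1415] theta 170.0 F [0.2 0.2 0.2] gap 0.649 gf 0.0
shift [-110.  -313.1   41.8] turn [-0.1 -0.  75.8]
```

The screwdriver was nudged to about (0.58, 0.10). The scraper is well placed, at tray x +1 mm. I'll approach the driver and remeasure.

{"op": "move_arm", "data": {
  "commands": "-8 -31 0 0 0 8 0.3; -17 -62 0 0 0 16 0.3; -25 -94 0 0 0 24 0.3; -34 -125 0 0 0 32 0.3; -42 -156 0 0 0 40 0.3"
}}

```text
t: 45.98
tcp_pos: [0.5643, 0.2642, 0.1409]
tool_rot: [0.425, 0.905, -0.001, -0.001]
force: [-0.8, -0.1, -0.8]
finger_gap: 0.654
gripper_force: 0.0
```

{"op": "move_arm", "data": {
  "commands": "-26 -18 0 0 0 8 0.3; -53 -37 0 0 0 16 0.3; -90 -63 0 0 0 24 0.1; -115 -80 0 0 0 32 0; -132 -92 0 0 0 36 0"
}}

```text
t: 46.6
tcp_pos: [0.579, 0.1038, 0.1413]
tool_rot: [0.683, 0.73, -0.001, -0.001]
force: [-0.5, 1.0, 0.1]
finger_gap: 0.504
gripper_force: 0.0
```

{"op": "move_arm", "data": {
  "commands": "0 0 10 0 0 0 -0.1; 0 0 20 0 0 0 -0.1; 0 0 40 0 0 0 -0.1; 0 0 40 0 0 0 -0.1; 0 0 40 0 0 0 -0.1"
}}

```text
t: 47.22
tcp_pos: [0.5795, 0.1062, 0.1025]
tool_rot: [0.681, 0.732, -0.0, -0.0]
force: [-0.1, -0.2, 0.0]
finger_gap: 0.449
gripper_force: 0.0
```

```bash
python3 - <<'E'
from h import *
w=snap('wrist','w10.png')
for o in comps(w,'wood',.024,200): print('w',*o)
s=snap('scene')
for o in comps(s,'wood',.024,100): print('s',*o)
go()
E
```

```text
w [ 76.3 149.2] [448.  128.6] 92.8 [ 35.3 149.6]
w [251.6 194.9] [581.3 106. ] 94.3 [25.6 91.3]
w [184.  202.4] [529.1  90.5] 94.0 [28.  90.5]
s [309.9 159.4] [563.6 419.1] 168.1 [44.5 88.6]
s [245.4 192. ] [452.2 117.2] 93.5 [ 34.8 168.4]
s [260.4 206.2] [535.3  78.2] 93.8 [ 32.7 107.1]
s [276.1 209.3] [588.4  93.7] 95.3 [ 31.7 108.4]
t 47.33 tcp [0.5801 0.1058 0.1031] theta 94.1 F [-0.1  0.6  0.5] gap 0.454 gf 0.0
```

View pics/w10.png

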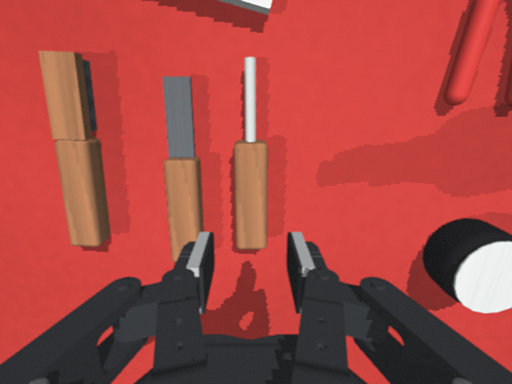

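The driver handle is at (251,195), centred between the fingers, and the file is at (184,202), clear of the left finger by about 5 mm.

{"op": "move_arm", "data": {
  "commands": "6 2 20 0 0 0 -0.1; 6 2 45 0 0 0 -0.1; 6 2 68 0 0 0 -0.1; 6 2 84 0 0 0 -0.1; 6 2 90 0 0 0 -0.1"
}}

```text
t: 47.95
tcp_pos: [0.5805, 0.1115, 0.0112]
tool_rot: [0.682, 0.732, -0.001, -0.001]
force: [0.5, 0.7, -0.7]
finger_gap: 0.452
gripper_force: 0.0
```

{"op": "move_arm", "data": {
  "commands": "0 0 0 0 0 0 -0.3; 0 0 0 0 0 0 -0.6; 0 0 0 0 0 0 -0.8; 0 0 0 0 0 0 -1; 0 0 0 0 0 0 -1"
}}

```text
t: 48.58
tcp_pos: [0.5814, 0.1114, 0.013]
tool_rot: [0.682, 0.732, 0.0, 0.0]
force: [-0.6, -0.4, 1.2]
finger_gap: 0.284
gripper_force: 51.3
```

{"op": "move_arm", "data": {
  "commands": "0 0 -5 0 0 0 -1; 0 0 -20 0 0 0 -1; 0 0 -45 0 0 0 -1; 0 0 -70 0 0 0 -1; 0 0 -88 0 0 0 -1"
}}

```text
t: 49.2
tcp_pos: [0.5818, 0.1114, 0.1027]
tool_rot: [0.682, 0.732, 0.001, 0.001]
force: [-0.0, 0.2, -1.1]
finger_gap: 0.29
gripper_force: 51.1
```

```bash
python3 - <<'E'
from h import *
t=slot(2,.1,.024)
go((.565,.23,.1,134),t)
E
```

```text
t 49.20 tcp [0.5818 0.1114 0.1027] theta 94.0 F [-0.   0.2 -1.1] gap 0.290 gf 51.1
shift [119.5  -8.4   2.7] turn [  0.1   0.1 -40. ]
shift [121.1  85.7   0. ] turn [  0.   0. -36.]
```

{"op": "move_arm", "data": {
  "commands": "20 -1 0 0 0 -8 -1; 45 -3 0 0 0 -16 -1; 70 -5 1 0 0 -24 -1; 95 -7 2 0 0 -32 -1; 119 -8 2 0 0 -40 -1"
}}

```text
t: 49.82
tcp_pos: [0.5645, 0.2303, 0.099]
tool_rot: [0.388, 0.922, -0.0, -0.0]
force: [-0.1, -0.6, -0.3]
finger_gap: 0.286
gripper_force: 51.1
```

{"op": "move_arm", "data": {
  "commands": "25 18 0 0 0 -8 -1; 50 35 0 0 0 -16 -1; 80 57 0 0 0 -24 -1; 105 75 0 0 0 -32 -1; 121 86 0 0 0 -36 -1"
}}

```text
t: 50.45
tcp_pos: [0.542, 0.3779, 0.0991]
tool_rot: [0.085, 0.996, 0.0, 0.0]
force: [0.1, 0.2, 0.6]
finger_gap: 0.287
gripper_force: 51.1
```

{"op": "move_arm", "data": {
  "commands": "0 0 10 0 0 0 -1; 0 0 25 0 0 0 -1; 0 0 40 0 0 0 -1; 0 0 50 0 0 0 -1; 0 0 50 0 0 0 -1"
}}

```text
t: 51.08
tcp_pos: [0.542, 0.3753, 0.0471]
tool_rot: [0.087, 0.996, -0.001, -0.001]
force: [-0.3, -0.2, -0.2]
finger_gap: 0.289
gripper_force: 51.1
```

```bash
python3 - <<'E'
from h import *
w=snap('wrist','w11.png')
for o in comps(w,'wood',.061,200): print('w',*o,'tray xy',((o[1]/1000-C)@tx).round(4),((o[1]/1000-C)@ty).round(4))
go(slot(2,.025,.024))
E
```

```text
w [337.2 222.5] [534.6 418.8] 169.9 [19.9 61.1] tray xy 0.0089 0.0651
w [251.4 256.3] [545.7 375.4] 169.7 [24.7 89.8] tray xy 0.0274 0.0243
t 51.12 tcp [0.5425 0.3758 0.0479] theta 170.0 F [-0.4  0.5 -0.1] gap 0.289 gf 51.1
shift [ 0.2  0.9 22.9] turn [-0.  -0.1 -0. ]
```

{"op": "move_arm", "data": {
  "commands": "0 1 6 0 0 0 -1; 0 1 13 0 0 0 -1; 0 1 20 0 0 0 -1; 0 1 25 0 0 0 -1; 0 1 27 0 0 0 -1"
}}

```text
t: 51.75
tcp_pos: [0.5425, 0.3772, 0.0211]
tool_rot: [0.087, 0.996, -0.0, -0.0]
force: [0.1, -0.8, -1.0]
finger_gap: 0.287
gripper_force: 51.1
```

{"op": "move_arm", "data": {
  "commands": "0 0 0.7 0 0 0 -1; 0 0 1.4 0 0 0 -1; 0 0 2 0 0 0 -1; 0 0 2.5 0 0 0 -1; 0 0 2.5 0 0 0 -1"
}}

```text
t: 52.38
tcp_pos: [0.5428, 0.3773, 0.0192]
tool_rot: [0.087, 0.996, 0.0, 0.0]
force: [-0.2, 0.1, -1.1]
finger_gap: 0.288
gripper_force: 51.1
```

{"op": "move_arm", "data": {
  "commands": "0 0 0.7 0 0 0 -1; 0 0 1.2 0 0 0 -1; 0 0 1.6 0 0 0 -1; 0 0 2 0 0 0 -1; 0 0 2 0 0 0 -1"
}}

```text
t: 53.0
tcp_pos: [0.5428, 0.3773, 0.017]
tool_rot: [0.087, 0.996, -0.0, -0.0]
force: [-0.5, 0.1, 0.3]
finger_gap: 0.285
gripper_force: 51.1
```

{"op": "move_arm", "data": {
  "commands": "0 0 0.3 0 0 0 -1; 0 0 0.6 0 0 0 -1; 0 0 0.6 0 0 0 -0.3; 0 0 0.5 0 0 0 -0.2; 0 0 0.5 0 0 0 -0.15"
}}

```text
t: 53.62
tcp_pos: [0.5428, 0.3773, 0.0165]
tool_rot: [0.087, 0.996, 0.0, 0.0]
force: [0.1, 0.2, -0.5]
finger_gap: 0.426
gripper_force: 0.0
```

{"op": "move_arm", "data": {
  "commands": "0 0 0 0 0 0 -0.15; 0 0 -10 0 0 0 -0.15; 0 0 -35 0 0 0 -0.1; 0 0 -65 0 0 0 0; 0 0 -90 0 0 0 0.2"
}}

```text
t: 54.25
tcp_pos: [0.5432, 0.3775, 0.1086]
tool_rot: [0.087, 0.996, 0.0, 0.001]
force: [0.1, 0.0, 0.1]
finger_gap: 0.599
gripper_force: 0.0
```

```bash
python3 - <<'E'
from h import *
w=snap('wrist','w12.png')
for o in comps(w,'wood',.028,200): print('w',*o,'tray xy',((o[1]/1000-C)@tx).round(4),((o[1]/1000-C)@ty).round(4))
s=snap('scene')
for o in comps(s,'wood',.024,100): print('s',*o)
go((.53,.23,.1,132),(.5287,.0965,.08,94))
E
```

```text
w [250.7 200.3] [549.5 377.1] 169.7 [24.2 89. ] tray xy 0.0308 0.0267
w [312.2 194.2] [557.6 425.6] 170.0 [24.9 88. ] tray xy 0.0304 0.0758
s [306.6 162.5] [560.9 393.5] 79.4 [89.9 90.7]
s [245.3 192.4] [453.5 118.2] 93.2 [ 36.8 170.2]
s [260.2 206.3] [535.3  78.2] 95.3 [ 32.3 107.4]
t 54.35 tcp [0.5451 0.3785 0.1106] theta 170.0 F [0.9 0.6 0.9] gap 0.597 gf 0.0
shift [ -10.8 -148.9   10. ] turn [ 0.4  0.3 38. ]
shift [-98.3 -90.3  20. ] turn [ 0.  0. 38.]
```

{"op": "move_arm", "data": {
  "commands": "-2 -30 0 0 0 8 0.2; -4 -60 0 0 0 16 0.2; -6 -90 0 0 0 24 0.2; -8 -120 0 0 0 32 0.2; -11 -148 5 0 0 38 0.2"
}}

```text
t: 54.98
tcp_pos: [0.5275, 0.2286, 0.1012]
tool_rot: [0.408, 0.913, -0.0, -0.0]
force: [0.7, 0.8, -0.3]
finger_gap: 0.597
gripper_force: 0.0
```

{"op": "move_arm", "data": {
  "commands": "-20 -18 0 0 0 8 0.1; -45 -41 5 0 0 16 0; -70 -64 15 0 0 24 -0.1; -90 -83 20 0 0 32 -0.1; -98 -90 25 0 0 38 -0.1"
}}

```text
t: 55.6
tcp_pos: [0.5262, 0.095, 0.0757]
tool_rot: [0.684, 0.73, -0.001, -0.001]
force: [-0.0, -0.0, -1.1]
finger_gap: 0.452
gripper_force: 0.0
```

{"op": "move_arm", "data": {
  "commands": "0 0 0 0 0 0 -0.1; 0 0 0 0 0 0 -0.1; 0 0 0 0 0 0 -0.1; 0 0 0 0 0 0 -0.1; 0 0 0 0 0 0 -0.1"
}}

```text
t: 56.22
tcp_pos: [0.5268, 0.0969, 0.0767]
tool_rot: [0.682, 0.732, 0.0, 0.0]
force: [-0.2, 0.9, 0.2]
finger_gap: 0.45
gripper_force: 0.0
```

```bash
python3 - <<'E'
from h import *
w=snap('wrist','w13.png')
for o in comps(w,'wood',.024,200): print('w',*o)
go((.5287,.0965,.0115,94))
E
```

```text
w [130.7 144.1] [446.1 128.5] 92.7 [ 31.  149.8]
w [249.2 214.9] [527.3  89.4] 93.8 [25.7 89.8]
t 56.27 tcp [0.5268 0.0969 0.0767] theta 94.1 F [ 0.7 -0.1  0.6] gap 0.450 gf 0.0
shift [-0.5  1.9 65.2] turn [ 0.  -0.   0.1]
```

{"op": "move_arm", "data": {
  "commands": "0 1 15 0 0 0 -0.1; 0 1 32 0 0 0 -0.1; 0 1 48 0 0 0 -0.1; 0 1 60 0 0 0 -0.1; 0 1 65 0 0 0 -0.1"
}}

```text
t: 56.9
tcp_pos: [0.5271, 0.0966, 0.0103]
tool_rot: [0.682, 0.731, -0.001, -0.001]
force: [-0.2, 0.5, 0.0]
finger_gap: 0.449
gripper_force: 0.0
```

{"op": "move_arm", "data": {
  "commands": "0 0 0 0 0 0 -0.3; 0 0 0 0 0 0 -0.6; 0 0 0 0 0 0 -0.8; 0 0 0 0 0 0 -1; 0 0 0 0 0 0 -1"
}}

```text
t: 57.52
tcp_pos: [0.5278, 0.0966, 0.0118]
tool_rot: [0.682, 0.731, 0.0, 0.0]
force: [-0.2, -0.4, -1.4]
finger_gap: 0.287
gripper_force: 50.5
```

{"op": "move_arm", "data": {
  "commands": "0 0 -5 0 0 0 -1; 0 0 -20 0 0 0 -1; 0 0 -45 0 0 0 -1; 0 0 -70 0 0 0 -1; 0 0 -88 0 0 0 -1"
}}

```text
t: 58.15
tcp_pos: [0.5282, 0.0966, 0.1018]
tool_rot: [0.682, 0.732, 0.001, 0.001]
force: [-0.7, -1.2, -1.6]
finger_gap: 0.286
gripper_force: 50.6
```

```bash
python3 - <<'E'
from h import *
go((.53,.21,.1,132),slot(1,.1,.023))
E
```

```text
t 58.15 tcp [0.5282 0.0966 0.1018] theta 94.0 F [-0.7 -1.2 -1.6] gap 0.286 gf 50.6
shift [113.    9.7   1.8] turn [  0.1   0.1 -38. ]
shift [85.5 80.8  0. ] turn [  0.   0. -38.]
```

{"op": "move_arm", "data": {
  "commands": "20 2 0 0 0 -8 -1; 45 4 0 0 0 -16 -1; 70 6 1 0 0 -24 -1; 95 8 2 0 0 -32 -1; 113 10 2 0 0 -38 -1"
}}

```text
t: 58.78
tcp_pos: [0.5297, 0.2112, 0.0987]
tool_rot: [0.405, 0.915, 0.0, 0.0]
force: [-0.3, 0.5, -1.1]
finger_gap: 0.284
gripper_force: 50.6
```

{"op": "move_arm", "data": {
  "commands": "15 14 0 0 0 -8 -1; 35 33 0 0 0 -16 -1; 58 55 0 0 0 -24 -1; 76 72 0 0 0 -32 -1; 86 81 0 0 0 -38 -1"
}}

```text
t: 59.4
tcp_pos: [0.5323, 0.3296, 0.0988]
tool_rot: [0.084, 0.996, 0.0, 0.001]
force: [0.7, -0.5, -1.5]
finger_gap: 0.283
gripper_force: 50.6
```

{"op": "move_arm", "data": {
  "commands": "0 0 10 0 0 0 -1; 0 0 25 0 0 0 -1; 0 0 40 0 0 0 -1; 0 0 50 0 0 0 -1; 0 0 50 0 0 0 -1"
}}

```text
t: 60.02
tcp_pos: [0.5316, 0.3274, 0.0461]
tool_rot: [0.087, 0.996, -0.001, -0.001]
force: [0.3, 0.6, -0.6]
finger_gap: 0.291
gripper_force: 50.6
```

```bash
python3 - <<'E'
from h import *
w=snap('wrist','w14.png')
for o in comps(w,'wood',.062,200): print('w',*o,'tray xy',((o[1]/1000-C)@tx).round(4),((o[1]/1000-C)@ty).round(4))
go(slot(1,.02,.023))
E
```

```text
w [  5.7 119.4] [447.2 238.7] 156.0 [ 7.1 17.4] tray xy -0.0459 -0.1274
w [335.5 223.1] [523.1 369.8] 170.2 [20.4 60.3] tray xy 0.0061 0.0149
w [416.8 234.4] [535.3 405.6] 170.2 [24.9 72.7] tray xy 0.0119 0.0523
w [251.3 258.7] [536.8 327.3] 169.6 [24.7 88.3] tray xy 0.027 -0.0246
t 60.08 tcp [0.5322 0.3278 0.0469] theta 170.0 F [ 0.  -0.2 -0.1] gap 0.286 gf 50.6
shift [-0.7 -0.1 26.9] turn [-0.  -0.1 -0. ]
```

{"op": "move_arm", "data": {
  "commands": "-1 0 6 0 0 0 -1; -1 0 13 0 0 0 -1; -1 0 20 0 0 0 -1; -1 0 25 0 0 0 -1; -1 0 27 0 0 0 -1"
}}

```text
t: 60.7
tcp_pos: [0.5331, 0.3279, 0.0201]
tool_rot: [0.087, 0.996, -0.0, -0.0]
force: [-0.4, -0.9, -1.4]
finger_gap: 0.289
gripper_force: 50.6
```

{"op": "move_arm", "data": {
  "commands": "0 0 0.7 0 0 0 -1; 0 0 1.4 0 0 0 -1; 0 0 2 0 0 0 -1; 0 0 2.5 0 0 0 -1; 0 0 2.5 0 0 0 -1"
}}

```text
t: 61.32
tcp_pos: [0.5334, 0.328, 0.0182]
tool_rot: [0.087, 0.996, 0.0, 0.0]
force: [-0.7, -0.5, -0.9]
finger_gap: 0.285
gripper_force: 50.6
```

{"op": "move_arm", "data": {
  "commands": "0 0 0.3 0 0 0 -1; 0 0 0.6 0 0 0 -1; 0 0 0.9 0 0 0 -1; 0 0 0.9 0 0 0 -1; 0 0 0.9 0 0 0 -1"
}}

```text
t: 61.95
tcp_pos: [0.5334, 0.328, 0.0172]
tool_rot: [0.087, 0.996, -0.0, -0.0]
force: [0.0, -0.1, -1.5]
finger_gap: 0.29
gripper_force: 50.6
```

{"op": "move_arm", "data": {
  "commands": "0 0 0.3 0 0 0 -1; 0 0 0.6 0 0 0 -1; 0 0 0.9 0 0 0 -1; 0 0 1 0 0 0 -1; 0 0 1 0 0 0 -1"
}}

```text
t: 62.58
tcp_pos: [0.5334, 0.328, 0.0162]
tool_rot: [0.087, 0.996, -0.0, 0.0]
force: [0.1, 0.2, -1.9]
finger_gap: 0.283
gripper_force: 50.6
```

{"op": "move_arm", "data": {
  "commands": "0 0 0.2 0 0 0 -0.6; 0 0 0.2 0 0 0 -0.4; 0 0 0.2 0 0 0 -0.3; 0 0 0.2 0 0 0 -0.2; 0 0 0.2 0 0 0 -0.15"
}}

```text
t: 63.2
tcp_pos: [0.5335, 0.328, 0.0161]
tool_rot: [0.087, 0.996, 0.0, 0.0]
force: [0.7, -0.3, 0.1]
finger_gap: 0.428
gripper_force: 0.0
```

{"op": "move_arm", "data": {
  "commands": "0 0 0 0 0 0 -0.15; 0 0 -10 0 0 0 -0.15; 0 0 -35 0 0 0 -0.1; 0 0 -65 0 0 0 0; 0 0 -90 0 0 0 0.2"
}}

```text
t: 63.82
tcp_pos: [0.5337, 0.3282, 0.1079]
tool_rot: [0.087, 0.996, 0.0, 0.001]
force: [-0.2, -0.3, 0.3]
finger_gap: 0.597
gripper_force: 0.0
```

```bash
python3 - <<'E'
from h import *
w=snap('wrist','w15.png')
for o in comps(w,'wood',.028,200): print('w',*o,'tray xy',((o[1]/1000-C)@tx).round(4),((o[1]/1000-C)@ty).round(4))
s=snap('scene')
for o in comps(s,'wood',.024,100): print('s',*o)
go((.49,.22,.1,132),(.4465,.1035,.075,93))
E
```

```text
w [ 33.9 112.7] [441.8 180.9] 92.6 [24.8 60.2] tray xy -0.0412 -0.1853
w [312.7 194.9] [548.9 376.4] 169.8 [25.3 89.7] tray xy 0.0304 0.0259
w [250.8 202.6] [541.4 327.4] 170.1 [24.1 89.1] tray xy 0.0315 -0.0237
w [374.2 201.4] [557.9 425. ] 169.9 [26.3 88.9] tray xy 0.0308 0.0753
s [302.8 165.4] [556.5 370.3] 80.1 [ 90.9 142.3]
s [245.4 192.3] [453.2 117.2] 95.2 [ 35.4 168.7]
t 63.92 tcp [0.5356 0.329  0.1097] theta 170.0 F [0.7 0.1 0.4] gap 0.597 gf 0.0
shift [  26.1 -115.3    9.1] turn [ 0.3  0.3 38. ]
shift [ -57.5 -110.3   25. ] turn [ 0.  0. 39.]
```

{"op": "move_arm", "data": {
  "commands": "5 -23 0 0 0 8 0.2; 10 -46 0 0 0 16 0.2; 15 -69 3 0 0 24 0.2; 21 -92 6 0 0 32 0.2; 26 -115 8 0 0 38 0.2"
}}

```text
t: 64.55
tcp_pos: [0.4869, 0.2184, 0.0974]
tool_rot: [0.408, 0.913, -0.0, -0.0]
force: [-0.2, -0.4, 0.8]
finger_gap: 0.598
gripper_force: 0.0
```

{"op": "move_arm", "data": {
  "commands": "-11 -20 0 0 0 8 0.2; -25 -48 5 0 0 16 0.2; -40 -76 15 0 0 24 0.1; -52 -100 20 0 0 32 0; -57 -110 25 0 0 39 0"
}}

```text
t: 65.18
tcp_pos: [0.4431, 0.1021, 0.0724]
tool_rot: [0.69, 0.724, -0.001, -0.001]
force: [-0.2, -0.5, -0.4]
finger_gap: 0.497
gripper_force: 0.0
```

{"op": "move_arm", "data": {
  "commands": "0 0 0 0 0 0 0; 0 0 0 0 0 0 0; 0 0 0 0 0 0 0; 0 0 0 0 0 0 0; 0 0 0 0 0 0 0"
}}

```text
t: 65.8
tcp_pos: [0.4444, 0.1035, 0.0731]
tool_rot: [0.688, 0.726, 0.0, 0.0]
force: [-0.6, -0.8, -0.2]
finger_gap: 0.499
gripper_force: 0.0
```

```bash
python3 - <<'E'
from h import *
w=snap('wrist','w16.png')
for o in comps(w,'wood',.024,200): print('w',*o)
go((.4455,.1035,.0115,93))
E
```

```text
w [249.7 162.6] [443.5 128.2] 91.9 [ 25.4 149.7]
t 65.85 tcp [0.4444 0.1035 0.0731] theta 93.1 F [-0.5  0.9 -0.1] gap 0.501 gf 0.0
shift [-0.   1.1 61.6] turn [0.  0.  0.1]
```

View pics/w16.png

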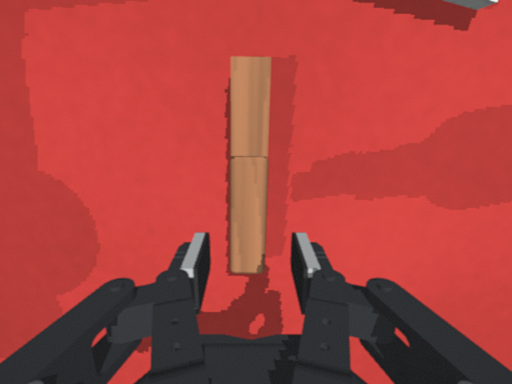

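The brush lies straight between the fingers, with its handle at (248,215). I'll pick it.

{"op": "move_arm", "data": {
  "commands": "0 0 15 0 0 1 0; 0 0 30 0 0 1 0; 0 0 45 0 0 1 0; 0 0 56 0 0 1 0; 0 0 61 0 0 1 0"
}}

```text
t: 66.47
tcp_pos: [0.4441, 0.1033, 0.0115]
tool_rot: [0.694, 0.72, -0.0, -0.0]
force: [-0.1, -0.1, 0.5]
finger_gap: 0.507
gripper_force: 0.0
```

{"op": "move_arm", "data": {
  "commands": "0 0 0 0 0 0 -0.3; 0 0 0 0 0 0 -0.6; 0 0 0 0 0 0 -0.8; 0 0 0 0 0 0 -1; 0 0 0 0 0 0 -1"
}}

```text
t: 67.1
tcp_pos: [0.4445, 0.1033, 0.0123]
tool_rot: [0.694, 0.72, 0.0, 0.0]
force: [0.3, -0.5, 1.7]
finger_gap: 0.286
gripper_force: 49.5
```

{"op": "move_arm", "data": {
  "commands": "0 0 -5 0 0 0 -1; 0 0 -20 0 0 0 -1; 0 0 -45 0 0 0 -1; 0 0 -70 0 0 0 -1; 0 0 -88 0 0 0 -1"
}}

```text
t: 67.72
tcp_pos: [0.4444, 0.1033, 0.1019]
tool_rot: [0.694, 0.72, 0.001, 0.001]
force: [-0.3, 0.1, -0.6]
finger_gap: 0.289
gripper_force: 49.2
```

```bash
python3 - <<'E'
from h import *
go((.48,.19,.1,130),slot(0,.1,.025))
E
```

```text
t 67.72 tcp [0.4444 0.1033 0.1019] theta 92.0 F [-0.3  0.1 -0.6] gap 0.289 gf 49.2
shift [85.4 38.6  2. ] turn [  0.1   0.  -38. ]
shift [37.8 91.9  0. ] turn [  0.   0. -40.]
```

{"op": "move_arm", "data": {
  "commands": "15 7 0 0 0 -8 -1; 33 15 0 0 0 -16 -1; 52 23 1 0 0 -24 -1; 70 31 2 0 0 -32 -1; 85 39 2 0 0 -38 -1"
}}

```text
t: 68.35
tcp_pos: [0.4801, 0.1903, 0.0989]
tool_rot: [0.421, 0.907, 0.0, 0.0]
force: [1.2, -0.2, -1.3]
finger_gap: 0.288
gripper_force: 49.2
```

{"op": "move_arm", "data": {
  "commands": "7 17 0 0 0 -8 -1; 16 38 0 0 0 -16 -1; 25 60 0 0 0 -24 -1; 33 80 0 0 0 -32 -1; 38 92 0 0 0 -40 -1"
}}

```text
t: 68.97
tcp_pos: [0.5265, 0.2788, 0.099]
tool_rot: [0.084, 0.996, 0.0, 0.0]
force: [0.7, 0.5, -1.1]
finger_gap: 0.286
gripper_force: 49.2
```

{"op": "move_arm", "data": {
  "commands": "0 0 10 0 0 0 -1; 0 0 25 0 0 0 -1; 0 0 40 0 0 0 -1; 0 0 50 0 0 0 -1; 0 0 50 0 0 0 -1"
}}

```text
t: 69.6
tcp_pos: [0.5254, 0.2773, 0.0466]
tool_rot: [0.087, 0.996, -0.001, -0.001]
force: [-0.1, -0.1, -1.0]
finger_gap: 0.29
gripper_force: 49.2
```

```bash
python3 - <<'E'
from h import *
w=snap('wrist','w17.png')
for o in comps(w,'wood',.062,200): print('w',*o,'tray xy',((o[1]/1000-C)@tx).round(4),((o[1]/1000-C)@ty).round(4))
go(slot(0,.02,.025))
E
```

```text
w [250.8 179.7] [499.9 282.5] 170.0 [ 24.7 144.9] tray xy -0.0016 -0.0751
w [413.7 228.9] [527.7 355.4] 169.9 [26.4 72.4] tray xy 0.0131 0.0015
w [486.5 234.3] [534.2 388.6] 4.4 [27.6 76.6] tray xy 0.0138 0.0353
w [334.1 221.4] [516.6 319. ] 169.9 [22.  61.3] tray xy 0.0085 -0.0363
t 69.65 tcp [0.526  0.2775 0.0473] theta 170.0 F [-0.8  0.6 -0.6] gap 0.288 gf 49.2
shift [-0.1  0.5 27.3] turn [-0.  -0.1 -0. ]
```

{"op": "move_arm", "data": {
  "commands": "0 0 6 0 0 0 -1; 0 0 13 0 0 0 -1; 0 0 20 0 0 0 -1; 0 0 25 0 0 0 -1; 0 0 27 0 0 0 -1"
}}

```text
t: 70.28
tcp_pos: [0.526, 0.2778, 0.0205]
tool_rot: [0.087, 0.996, -0.0, -0.0]
force: [0.5, -0.4, -1.1]
finger_gap: 0.287
gripper_force: 49.2
```

{"op": "move_arm", "data": {
  "commands": "0 0 0.7 0 0 0 -1; 0 0 1.4 0 0 0 -1; 0 0 2 0 0 0 -1; 0 0 2.5 0 0 0 -1; 0 0 2.8 0 0 0 -1"
}}

```text
t: 70.9
tcp_pos: [0.5263, 0.2778, 0.0182]
tool_rot: [0.087, 0.996, 0.0, 0.0]
force: [-0.2, -0.3, -0.8]
finger_gap: 0.29
gripper_force: 49.2
```

{"op": "move_arm", "data": {
  "commands": "0 0 0.3 0 0 0 -1; 0 0 0.6 0 0 0 -1; 0 0 0.9 0 0 0 -1; 0 0 1.2 0 0 0 -1; 0 0 1.2 0 0 0 -1"
}}

```text
t: 71.53
tcp_pos: [0.5262, 0.2779, 0.017]
tool_rot: [0.087, 0.996, -0.0, -0.0]
force: [0.5, 0.2, -1.1]
finger_gap: 0.288
gripper_force: 49.2
```

{"op": "move_arm", "data": {
  "commands": "0 0 0.2 0 0 0 -1; 0 0 0.5 0 0 0 -1; 0 0 0.7 0 0 0 -1; 0 0 0.7 0 0 0 -1; 0 0 0.7 0 0 0 -1"
}}

```text
t: 72.15
tcp_pos: [0.5263, 0.2779, 0.0164]
tool_rot: [0.087, 0.996, 0.0, 0.0]
force: [-0.1, -0.5, 0.0]
finger_gap: 0.294
gripper_force: 49.3
```

{"op": "move_arm", "data": {
  "commands": "0 0 0 0 0 0 -0.6; 0 0 0 0 0 0 -0.4; 0 0 0 0 0 0 -0.3; 0 0 0 0 0 0 -0.2; 0 0 0 0 0 0 -0.15"
}}

```text
t: 72.78
tcp_pos: [0.5263, 0.2779, 0.0164]
tool_rot: [0.087, 0.996, 0.0, 0.0]
force: [-0.8, 0.1, 0.5]
finger_gap: 0.425
gripper_force: 0.0
```

{"op": "move_arm", "data": {
  "commands": "0 0 0 0 0 0 -0.15; 0 0 -10 0 0 0 -0.15; 0 0 -40 0 0 0 -0.1; 0 0 -90 0 0 0 0; 0 0 -150 0 0 0 0.2"
}}

```text
t: 73.4
tcp_pos: [0.5255, 0.2776, 0.1675]
tool_rot: [0.087, 0.996, -0.0, -0.001]
force: [0.1, -0.1, -0.2]
finger_gap: 0.599
gripper_force: 0.0
```

{"op": "move_arm", "data": {
  "commands": "0 0 -30 0 0 0 0.2; 0 0 -60 0 0 0 0.2; 0 0 -60 0 0 0 0.2; 0 0 -60 0 0 0 0.2; 0 0 -60 0 0 0 0.2"
}}

```text
t: 74.03
tcp_pos: [0.5253, 0.2775, 0.2248]
tool_rot: [0.087, 0.996, -0.001, -0.002]
force: [-0.2, -0.4, 0.5]
finger_gap: 0.603
gripper_force: 0.0
```

```bash
python3 - <<'E'
from h import *
w=snap('wrist','w18.png');a=snap('scene','s18.png')
for o in comps(w,'wood',.028,200): print('w',*o,'tray xy',((o[1]/1000-C)@tx).round(4),((o[1]/1000-C)@ty).round(4))
go()
i=cv2.resize(cv2.imread('pics/s18.png')[130:380,60:330],(420,384));cv2.imwrite('pics/fin.png',np.hstack([cv2.imread('pics/w18.png')[:,130:],i])[:, :800])
E
```

```text
w [251.6 141.9] [502.8 282.6] 170.6 [ 22.7 146.4] tray xy 0.0013 -0.0745
w [294.  170.7] [542.5 327. ] 170.0 [25.3 88.8] tray xy 0.0326 -0.0239
w [335.8 170. ] [549.9 375.5] 170.1 [27.2 88.6] tray xy 0.0315 0.0252
w [377.2 169.2] [558.3 423.1] 169.8 [29.6 88.6] tray xy 0.0315 0.0735
t 74.12 tcp [0.5256 0.2776 0.2249] theta 170.0 F [0.1 0.3 0.3] gap 0.602 gf 0.0
```

View pics/fin.png

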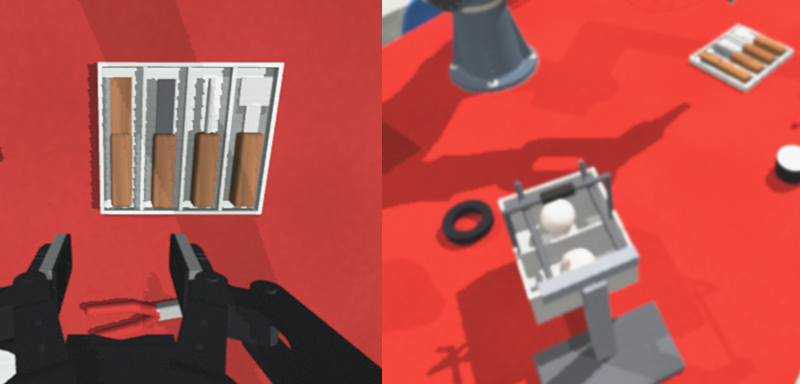

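All four tools lie flat in their own compartments, with tool origins within 3 mm of centre. On the right of the picture the basket hangs on both prongs at (560,200) with both globes inside. I'll hand in the job.

```bash
python3 -c "
from station import ticket
print(ticket.sign_off())"
```

```text
the job is handed in; nothing more can be done
None
```

The job is handed in (no verdict was returned): my last pictures show both globes in the basket, the basket hanging on both prongs, and all four tools flat in their own tray compartments; I did not touch the pliers, tin or tape.

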